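# Pack the chocolate dipping gift set

### The arm

A 6-joint arm with a two-finger parallel gripper is mounted at the origin on a cart in front of the work surface, level with it; the furniture and walls round the work are solid. World frame = base frame: x ahead of the robot, y to its left, z up, the work surface at z = 0. Lengths are in m, angles in rad, forces in N, time in s.
With the tool pointing down it reaches from about 0.425 to 0.95 m from the base axis. Payload 3.5 kg.
Tool frame: the origin (TCP) lies at the very end of the fingers, on their centre line; the grasp point (between the pads) lies 19 mm behind it; z points along the fingers, y is the direction in which the jaws open and shut (so a half turn about z gives the same grasp; the last joint's range is limited). The gripper opens to 85 mm and grips with 20 to 120 N. Pads are 22 mm wide; open, the fingers measure 114 mm over their backs; the gripper's body (76 mm by 85 mm) begins 54 mm behind the grasp point. The pads swing forward as they close: fully open they stand 13 mm farther back than shut.
Start: joints at [-1.488, 0.286, 1.577, -0, 1.279, -0.15], TCP at [0.156, -0.657, 0.231] pointing down, gripper open.
Joint ranges: [-2.77, 2.77], [-0.9, 2.22], [0.21, 2.48], [-1.53, 4.67], [0.24, 2.81], [-2.84, 2.84]. Speed limits (rad/s): [2.79, 2.79, 3.14, 3.14, 3.14, 3.14].

### API

Orientations are given as a unit quaternion [x, y, z, w].
In Python, from plant import ctrl, imaging gives the robot as it stands.
- The arm moves only by the shell command python3 -m creep 'ROWS' [OPENING] [FORCE]. ROWS is JSON, one flat list of numbers, 4 for each row, row after row: the shift along the tool's x, y, z in units of 25 mm (1.0 is 25 mm), then the turn about the tool's z in units of 5 degrees (1.0 is 5 degrees). A call has 1 to 20 rows; each row is the pose to reach, as a shift and turn from the pose commanded when the call began, along the tool's axes at that moment; what a row does not reach only later rows make up. A row lasts 1/12 s, in which the tool goes at most 41.7 mm and 7.16 degrees, less where a joint would pass 70% of its speed; a pose out of reach is approached as far as the arm can. A call with a gripper value outside its range is refused whole. OPENING is the closure in counts, from 0 (fully open) to 255 (shut), set as the call begins (- or left out, the last holds). The fingers move at their own pace and stop on an object; FORCE is the grip in N (left out, the last holds). Time passes only in rows, so rows that repeat a pose let the fingers close. It gives the time, the measured TCP pose, the force and the opening at its end, in the units of the state.
- ctrl.get_state(): the state, without advancing time (a new reading comes with each control period).
- imaging.read_camera(name): name is "scene" or "top" or "wrist"; returns the picture (400x640x3 uint8, red, green, blue); there is no depth.
- imaging.camera_info(name): a dict with "intrinsics" (3x3 intrinsics, pixels), "origin" and "attitude" of the camera in the world. Camera axes: x right, y down, z forward; pixel columns grow to the right and rows downward; lengths in m; the calibration is good to about 2 mm. A picture is of the moment at which its call begins: read the wrist's pose just before it. camera_info takes no time and is no camera call; for the wrist camera it gives the pose at the moment of the call.
- ctrl.sign_off(): hands the job in, once; it reports no verdict.
Trained networks look in the newest picture that a camera, given by its name, has taken for a name from the list of things; names that differ only in an ending like _2 or _b are one class to them, and where a whole thing is asked for, a point or a joint stands for the part that bears it (a point fixed in the world has none). Each returns a list of dicts, best first, with "p" (0 to 1); they miss things now and then, are a little off and sometimes report something else, mostly with a low value. They report only what shows in the picture. A call takes as long as a camera call. They do not tell look-alikes from the thing itself.
- imaging.silhouettes(camera, name): "mask" (400x640 bool, what is visible of it) and "uv" ([column, row] in pixels, amid what is visible of it).
The state is a dict: "time": time; "qpos": joint angles; "dq": joint speeds; "joint_efforts": joint torques, N m; "eef_pos": TCP position; "tcp_rot": TCP orientation; "contact_force": force on the tool from outside, world axes, zero at the start; "wrist_torque": the same for the moment, N m; "opening": opening from 0.0 (shut) to 1.0 (fully open).
Only numpy, scipy, OpenCV 4.12 (cv2) and the standard library are available. Lean on these libraries where they do the work, as an engineer would, in place of code of your own. Each camera call takes 0.05 s, during which the arm holds its last target.

### The job

Pack the dipping gift set into the brown presentation tray, each thing fully down in its nest: the black carton in the oblong nest in the middle, the dark-chocolate jar (dark brown lid) in the round nest to the left of it and the white-chocolate jar (golden yellow lid) to the right of it, as seen from the robot. Lay the dipping fork in the two clips in front of the carton, its wooden handle to the right and its tines to the left, and lay the red-sleeved bar flat on top of the carton, centred and lengthwise along it. Leave the green pistachio jar and the roll of stickers where they stand.

Things in the scene. Friction and masses are not known exactly. Their poses are not given: they have to be found in the camera images.
- tray: Dark brown board tray with tan insert, fixed, 160 (x) x 272 (y) mm, walls 23 mm high. Origin: centre of its underside; x away from the robot, y left, z up; turned up to 0.3 rad. Insert top at z 20 mm, nest floors at z 6 mm. Oblong nest 78 (x) x 122 (y) mm centred at (30, 0) mm; round nests 60 mm across centred at (30, 98) mm, left, and (30, -98) mm, right.
- fork_rest: Two dark brown clips, fixed on the near side of the tray's insert, 74 mm apart along y, open upward; axes as the tray's. Origin: midway between the clips on their seat (25 mm above the table), where the underside of the handle's middle comes to lie, the handle along y. Each clip is 10 mm long (y), 25 mm wide at the seat, 33 mm between the cheek tops, 12 mm above the seat.
- carton: Black carton with a pale label on its lid, 66 (x) x 110 (y) x 34 mm, 0.12 kg, lying lid up; the lid, 66 mm wide from 19 mm to 34 mm height, is fixed on it, the lower part is 62 mm wide. Origin: centre of its underside, y along its length. In the tray its length lies along the tray's y, either way round.
- jar_dark: Jar of dark chocolate: dark brown body and lid with a cream label band, 48 mm across, 62 mm high, 0.15 kg, standing; body 48 mm up to 40 mm, then a shoulder and a 45 mm lid from 47 to 62 mm. Origin: centre of its underside, z up.
- jar_white: Jar of white chocolate: ivory body with a cream label band, golden yellow lid, 48 mm across, 62 mm high, 0.15 kg, standing; body 48 mm up to 40 mm, then a shoulder and a 45 mm lid from 47 to 62 mm. Origin: centre of its underside, z up.
- jar_pistachio: Jar of pistachio cream, green body and dark green lid, a bystander, 48 mm across, 62 mm high, 0.15 kg, standing; body 48 mm up to 40 mm, then a shoulder and a 45 mm lid from 47 to 62 mm. Origin: centre of its underside, z up.
- fork: Dipping fork, 195 mm long, 0.04 kg, lying flat: wooden handle 14 mm wide, 13 mm high, then a thin steel shaft with three tines. Origin: on the underside where the handle ends and the shaft begins; y points along the shaft (tine tips at y = +95 mm), the handle reaches back to y = -100 mm: grasp it across x at its middle, y = -50 mm, the centre of mass.
- bar: Wrapped chocolate bar with gold ends and a red paper sleeve with a cream stripe, 36 (x) x 88 (y) x 12 mm, 0.06 kg, lying flat. Origin: centre of its underside, y along its length.
- label_roll: Roll of round stickers standing on its end behind the tray, 68 mm across, 46 mm high; leave it. Origin: centre of its underside.
There are look-alikes about, which are no part of the job. What is shaped like the carton but pink is not meant. Leave any turquoise look-alike of the bar alone.

How it is judged:
At the end, for the whole second after the job is handed in: Carton and jars on the floors of their nests, upright (12 mm, heights 4 mm); fork seated in both clips, handle right (10 mm across, 15 mm along, 4 mm height, 0.15 rad); bar flat on the carton (12 mm across, 15 mm along, 0.25 rad); all at rest; pistachio jar and sticker roll not moved (x of carton in the frame of tray between 0.018 and 0.042 m and y of carton in the frame of tray between -0.012 and 0.012 m and z of carton in the frame of tray between 0.002 and 0.01 m and angle between each of carton, jar_dark, jar_white, bar's own z axis and vertical below 0.08 rad and angle between the y axis of carton and the y axis of tray, either way round below 0.2 rad and x of jar_dark in the frame of tray between 0.018 and 0.042 m and y of jar_dark in the frame of tray between 0.086 and 0.11 m and z of jar_dark in the frame of tray between 0.002 and 0.01 m and x of jar_white in the frame of tray between 0.018 and 0.042 m and y of jar_white in the frame of tray between -0.11 and -0.086 m and z of jar_white in the frame of tray between 0.002 and 0.01 m and x of fork in the frame of fork_rest between -0.01 and 0.01 m and y of fork in the frame of fork_rest between 0.035 and 0.065 m and z of fork in the frame of fork_rest between -0.004 and 0.004 m and angle between fork's own z axis and vertical below 0.12 rad and angle between the y axis of fork and the y axis of tray, either way round below 0.15 rad and x of bar in the frame of carton between -0.012 and 0.012 m and y of bar in the frame of carton between -0.015 and 0.015 m and z of bar in the frame of carton between 0.03 and 0.038 m and angle between the y axis of bar and the y axis of carton, either way round below 0.25 rad and linear speed of each of carton, jar_dark, jar_white, fork, bar below 0.02 m/s); the robot touches nothing.
It fails at once if the pistachio jar is moved more than 20 mm (distance of jar_pistachio from where it was at the start of the episode above 0.02 m).
It fails at once if the roll of stickers is moved more than 20 mm (distance of label_roll from where it was at the start of the episode above 0.02 m).
It also fails if it takes over 118 s, if anything falls off the work surface, if the arm or the gripper's body presses on something with over 40 N, if the wrist force passes 120 N, or if a joint passes its speed limit or range.

## Working session

There is one attempt and no reset: what is moved stays moved. The work goes in short steps, Python scripts to look and compute and a shell command to move; the robot and the scene stay as the last step left them, time stands still between calls to the robot, and variables do not carry over. Pictures are saved under pics/ and viewed, and the job is handed in when it is done.

```bash
ls; mkdir -p pics
python3 - <<'E'
from plant import ctrl, imaging
import cv2
for n in ("scene","top","wrist"):
    im=imaging.read_camera(n); cv2.imwrite(f"pics/{n}0.png",im[:,:,::-1])
    i=imaging.camera_info(n); print(n,i)
s=ctrl.get_state(); print(s)
E
```

```text
pics
scene {'intrinsics': array([[463.87200374,   0.        , 309.19759883],
       [  0.        , 463.87200374, 197.19362984],
       [  0.        ,   0.        ,   1.        ]]), 'origin': array([-0.21586835,  0.68659461,  0.85878677]), 'attitude': array([-0.31295067,  0.82311795, -0.44352813,  0.16679781])}
top {'intrinsics': array([[438.52370544,   0.        , 315.1011788 ],
       [  0.        , 438.52370544, 200.86891479],
       [  0.        ,   0.        ,   1.        ]]), 'origin': array([ 0.35730898, -0.23083648,  1.37008581]), 'attitude': array([-0.70297173,  0.70645395, -0.0511684 ,  0.06430677])}
wrist {'intrinsics': array([[326.41710663,   0.        , 318.43033279],
       [  0.        , 326.41710663, 197.71913168],
       [  0.        ,   0.        ,   1.        ]]), 'origin': array([ 0.23873263, -0.6373906 ,  0.37205371]), 'attitude': array([ 0.7736517 , -0.6116697 , -0.10321689,  0.12911039])}
{'time': 0.15, 'qpos': array([-1.48802418e+00,  2.87015959e-01,  1.57784661e+00, -1.56764612e-05,
        1.27861680e+00, -1.50015531e-01]), 'dq': array([ 0.00149204, -0.00472773, -0.00311454, -0.00051887, -0.00231265,
        0.00023954]), 'joint_efforts': array([ 2.31858257e-05, -4.06604755e+01, -2.93142217e+01, -1.56796514e-04,
        3.96508942e-03,  1.09491978e-05]), 'eef_pos': array([ 0.15568796, -0.65626768,  0.23022588]), 'tcp_rot': array([ 9.93233176e-01,  1.16133407e-01,  2.42115331e-05, -9.43073429e-04]), 'contact_force': array([-0.33537896,  0.04036507, -0.21458706]), 'wrist_torque': array([ 0.02193022,  0.00518795, -0.02890258]), 'opening': 0.9993774753397174}
```

View pics/scene0.png

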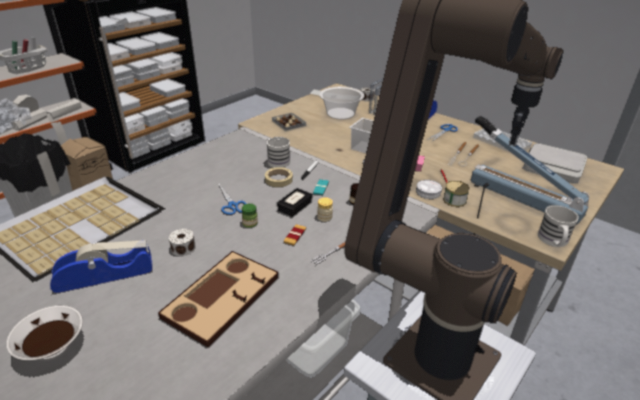

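View pics/top0.png

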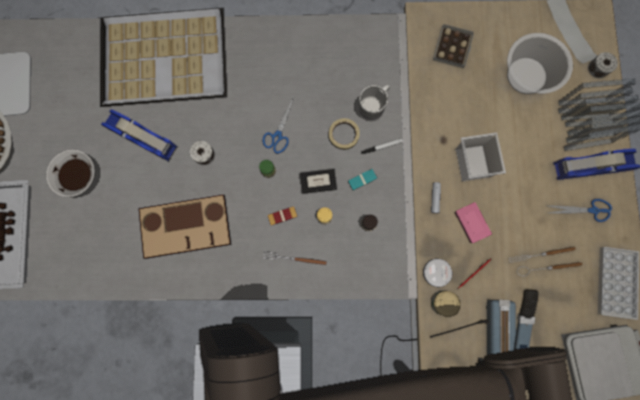

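View pics/wrist0.png

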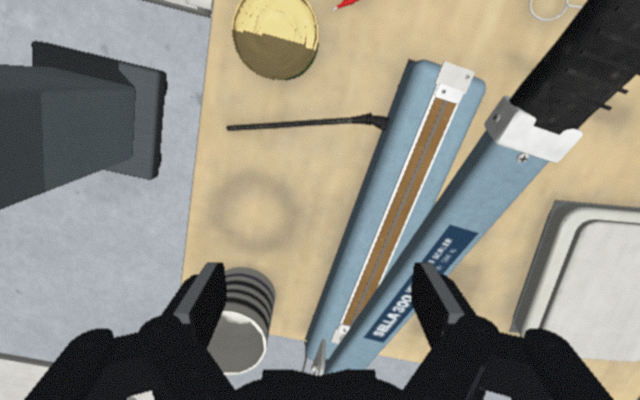

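The top picture shows the tray at (185,226), the black carton at (318,180), the dark jar at (369,222), the white jar at (325,215), the bar at (283,215) and the fork at (295,260) with its tines to the left. The bystanders are the turquoise bar (362,179), pink carton (472,223), pistachio jar (267,168) and roll (201,152).

```bash
cat > h.py <<'E'
from plant import ctrl, imaging
import cv2, numpy as np
from scipy.spatial.transform import Rotation as R
def cam(n):
    i=imaging.camera_info(n); return i["intrinsics"],np.array(i["origin"]),R.from_quat(i["attitude"]).as_matrix()
def proj_plane(c,uv,z):
    K,o,A=c; uv=np.atleast_2d(uv).astype(float)
    d=np.c_[uv,np.ones(len(uv))]@np.linalg.inv(K).T@A.T
    t=(z-o[2])/d[:,2]; return o+d*t[:,None]
def to_px(c,P):
    K,o,A=c; p=(np.atleast_2d(P)-o)@A@K.T; return p[:,:2]/p[:,2:]
def save(im,name,crop=None,s=1):
    if crop: im=im[crop[1]:crop[3],crop[0]:crop[2]]
    im=cv2.resize(im,None,fx=s,fy=s,interpolation=cv2.INTER_CUBIC); cv2.imwrite(f"pics/{name}.png",im[:,:,::-1])
def rectfit(c,mask,z):
    ys,xs=np.nonzero(mask); P=proj_plane(c,np.c_[xs,ys],z)[:,:2]
    r=cv2.minAreaRect((P*1000).astype(np.float32))
    m=P.mean(0); C=np.cov((P-m).T); w,v=np.linalg.eigh(C); a=np.degrees(np.arctan2(v[1,1],v[0,1]))
    return m,r,a   # a: long axis direction deg from world x
def move_for(dx,dy,dz,dyaw=0):
    """world shift(m)/yaw deg ccw -> tool units"""
    Rt=R.from_quat(ctrl.get_state()["tcp_rot"]).as_matrix()
    return np.r_[Rt.T@np.array([dx,dy,dz])/0.025, -dyaw/5]
E
python3 - <<'E'
from h import *
im=imaging.read_camera("top"); c=cam("top")
save(im,"top_crop",(120,140,420,280),2.6)
for n,z in [("tray",.021),("carton",.034),("jar_dark",.062),("jar_white",.062),("jar_pistachio",.062),("bar",.012),("fork",.01),("label_roll",.046),("fork_rest",.03)]:
    for d in imaging.silhouettes("top",n)[:3]:
        m,r,a=rectfit(c,d["mask"],z)
        print(n,round(d["p"],2),np.round(d["uv"]),d["mask"].sum(),"mean",m.round(4),"rect",np.round(r[0]),np.round(r[1]),"ax",round(a,1))
E
```

```text
tray 0.57 [183. 226.] 4696 mean [0.5051 0.2014] rect [506. 201.] [169. 286.] ax 99.1
carton 0.68 [316. 180.] 789 mean [ 0.6427 -0.2165] rect [ 644. -217.] [ 73. 112.] ax 97.8
carton 0.61 [475. 224.] 894 mean [ 0.5088 -0.6863] rect [ 509. -686.] [111.  77.] ax -155.5
jar_dark 0.64 [281. 215.] 338 mean [ 0.5303 -0.1069] rect [ 531. -107.] [39. 83.] ax 107.6
jar_white 0.75 [324. 214.] 223 mean [ 0.5286 -0.2349] rect [ 529. -235.] [45. 52.] ax -159.2
jar_pistachio 0.74 [269. 169.] 261 mean [ 0.6771 -0.0615] rect [677. -62.] [60. 48.] ax -147.9
bar 0.89 [362. 180.] 355 mean [ 0.6521 -0.3556] rect [ 652. -356.] [41. 90.] ax 116.9
bar 0.88 [282. 217.] 278 mean [ 0.5366 -0.1014] rect [ 536. -103.] [35. 83.] ax 106.8
fork 0.45 [303. 262.] 124 mean [ 0.3987 -0.1788] rect [ 398. -182.] [109.  13.] ax 82.7
label_roll 0.86 [201. 156.] 451 mean [0.7316 0.1463] rect [732. 146.] [74. 74.] ax -140.1
fork_rest 0.54 [191. 242.] 107 mean [0.4576 0.152 ] rect [459. 149.] [39. 88.] ax 101.2
```

View pics/top_crop.png

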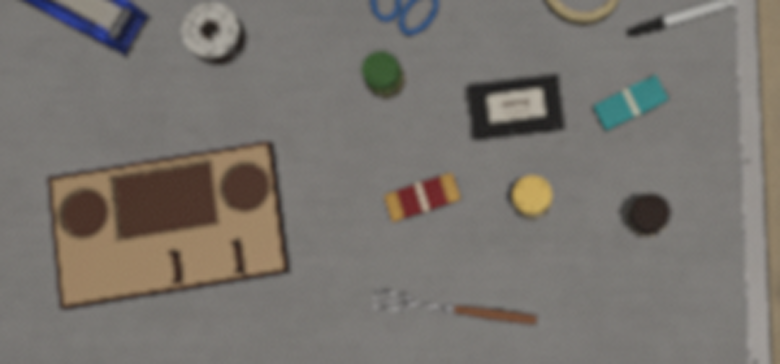

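Run:
```python
from h import *
p=ctrl.get_state()["eef_pos"]
print(move_for(*(np.array([.52,-.22,.30])-p),82))
```

```text
[ 18.2072985  -13.63857479  -2.74634291 -16.4       ]
```

```bash
python3 -m creep '[0,0,-1.5,0, 18.2,-13.6,-2.8,-16.4, 18.2,-13.6,-2.8,-16.4, 18.2,-13.6,-2.8,-16.4, 18.2,-13.6,-2.8,-16.4, 18.2,-13.6,-2.8,-16.4, 18.2,-13.6,-2.8,-16.4, 18.2,-13.6,-2.8,-16.4, 18.2,-13.6,-2.8,-16.4, 18.2,-13.6,-2.8,-16.4, 18.2,-13.6,-2.8,-16.4, 18.2,-13.6,-2.8,-16.4, 18.2,-13.6,-2.8,-16.4, 18.2,-13.6,-2.8,-16.4, 18.2,-13.6,-2.8,-16.4, 18.2,-13.6,-2.8,-16.4, 18.2,-13.6,-2.8,-16.4, 18.2,-13.6,-2.8,-16.4, 18.2,-13.6,-2.8,-16.4]' 0 40
cat > meas.py <<'E'
from h import *
import sys
Z={"tray":.021,"carton":.034,"jar_dark":.062,"jar_white":.062,"jar_pistachio":.062,"bar":.012,"fork":.01,"label_roll":.046,"fork_rest":.03}
def run(camn,names,pic):
    c=cam(camn); im=imaging.read_camera(camn); o=im.copy()
    for n in names:
        for d in imaging.silhouettes(camn,n)[:3]:
            m,r,a=rectfit(c,d["mask"],Z[n])
            print(n,round(d["p"],2),np.round(d["uv"]),d["mask"].sum(),"mean",m.round(4),"rect",np.round(r[0]),np.round(r[1]),round(r[2],1),"ax",round(a,1))
            cs,_=cv2.findContours(d["mask"].astype(np.uint8),0,1); cv2.drawContours(o,cs,-1,(255,0,255),1)
    save(im,pic); save(o,pic+"m")
    return im,c
if __name__=="__main__": run(sys.argv[1],sys.argv[3:],sys.argv[2])
E
python3 meas.py wrist w1 carton bar jar_dark jar_white fork jar_pistachio; python3 -c "
from h import *
s=ctrl.get_state();print(s['time'],s['eef_pos'],s['qpos'])"
```

```text
time: 2.23
eef_pos: [0.5194, -0.2218, 0.3012]
tcp_rot: [0.674, 0.739, -0.0, -0.0]
contact_force: [-0.2, 0.7, 0.3]
opening: 0.998
carton 0.58 [229. 106.] 937 mean [ 0.4076 -0.1729] rect [ 409. -158.] [154.  14.] 83.6 ax 82.9
carton 0.57 [414. 158.] 4722 mean [ 0.6429 -0.2139] rect [ 643. -216.] [ 71. 111.] 6.2 ax 96.8
bar 0.85 [402. 246.] 1274 mean [ 0.6503 -0.3514] rect [ 652. -353.] [37. 88.] 26.1 ax 114.3
bar 0.74 [416. 156.] 4730 mean [ 0.6498 -0.2177] rect [ 650. -220.] [ 74. 117.] 6.4 ax 97.0
bar 0.56 [340.  54.] 2289 mean [ 0.5383 -0.1016] rect [ 539. -103.] [37. 88.] 18.8 ax 108.7
jar_dark 0.86 [307. 258.] 1468 mean [ 0.5125 -0.3557] rect [ 512. -355.] [45. 73.] 5.3 ax 90.3
jar_white 0.91 [327. 167.] 1434 mean [ 0.5329 -0.2289] rect [ 533. -229.] [47. 54.] 5.2 ax 101.8
fork 0.85 [229.  92.] 1184 mean [ 0.405  -0.1511] rect [ 404. -145.] [191.  21.] 81.1 ax 82.3
jar_pistachio 0.57 [477.  26.] 2533 mean [ 0.6741 -0.0624] rect [674. -64.] [66. 45.] 5.2 ax -159.2
jar_pistachio 0.34 [328. 167.] 1336 mean [ 0.5332 -0.2289] rect [ 533. -229.] [44. 53.] 14.8 ax 98.6
2.5833 [ 0.51974171 -0.2215204   0.30133214] [-5.82445437e-01 -3.17258255e-03  1.77170392e+00 -1.19918928e-05
  1.37303747e+00 -6.74580315e-01]
```

View pics/w1m.png

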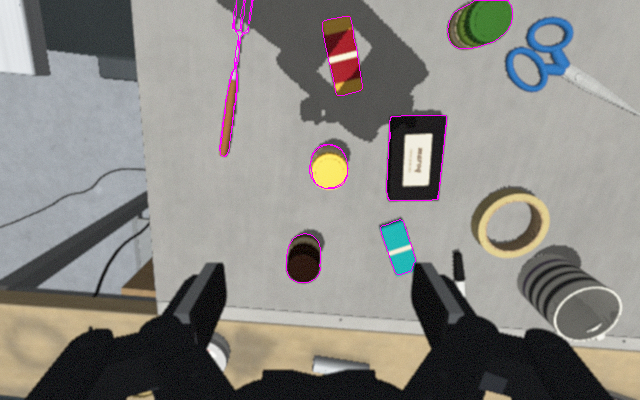

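Run:
```python
from h import *
s=ctrl.get_state(); T=R.from_quat(s["tcp_rot"]).as_matrix(); p=s["eef_pos"]; c=cam("wrist")
for z in (-.032,-.019,-.013,-.006,0):
    for y in (-.0425,.0425): print(z,y,to_px(c,p+T@np.array([0,y,z])).round(), to_px(c,p+T@np.array([0.011,y,z])).round())
print(p-0, c[1], T.T@(c[1]-p), (T.T@c[2]).round(2))
print(move_for(*(np.array([.645,-.216,.10])-p),1.2))
```

```text
-0.032 -0.0425 [[210. 306.]] [[207. 282.]]
-0.032 0.0425 [[422. 306.]] [[425. 282.]]
-0.019 -0.0425 [[219. 287.]] [[217. 265.]]
-0.019 0.0425 [[413. 287.]] [[415. 265.]]
-0.013 -0.0425 [[223. 279.]] [[221. 258.]]
-0.013 0.0425 [[409. 279.]] [[411. 258.]]
-0.006 -0.0425 [[227. 271.]] [[225. 250.]]
-0.006 0.0425 [[405. 271.]] [[407. 250.]]
0 -0.0425 [[230. 264.]] [[228. 244.]]
0 0.0425 [[402. 264.]] [[404. 244.]]
[ 0.51974171 -0.2215204   0.30133214] [ 0.51306188 -0.13792514  0.44312911] [ 0.08385186  0.00104145 -0.14179898] [[-0.   -0.95 -0.33]
 [ 1.   -0.   -0.  ]
 [-0.   -0.33  0.95]]
[-0.24091181  5.00930538  8.05334792 -0.24      ]
```

```bash
python3 -m creep '[-0.24,5,4,-0.24, -0.24,5,8,-0.24, -0.24,5,8,-0.24, -0.24,5,8,-0.24, -0.24,5,8,-0.24, -0.24,5,8,-0.24, -0.24,5,8,-0.24, -0.24,5,9,-0.24, -0.24,5,10,-0.24, -0.24,5,11,-0.24, -0.24,5,11.6,-0.24, -0.24,5,11.6,-0.24, -0.24,5,11.6,-0.24]' 0 40; python3 meas.py wrist w2
```

```text
time: 3.67
eef_pos: [0.6449, -0.2155, 0.0118]
tcp_rot: [0.666, 0.746, -0.0, -0.0]
contact_force: [0.1, -0.7, 0.3]
opening: 0.996
```

View pics/w2.png

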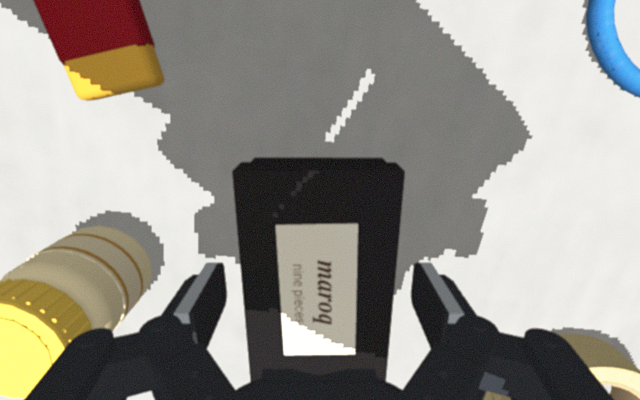

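```bash
python3 - <<'E'
from h import *
s=ctrl.get_state(); T=R.from_quat(s["tcp_rot"]).as_matrix(); p=s["eef_pos"]; c=cam("wrist")
P=proj_plane(c,[[234,171],[404,171],[277,224],[357,223],[355,355],[284,355]],.034)
print(((P-p)@T).round(4))
P=proj_plane(c,[[237,160],[402,160]],.034); print(((P-p)@T).round(4))
E
python3 -m creep '[0,0,0,0,0,0,0,0,0,0,0,0,0,0,0,0,0,0,0,0,0,0,0,0,0,0,0,0,0,0,0,0]' 255 45
```

```text
[[ 0.0528 -0.0311 -0.0209]
 [ 0.0528  0.0337 -0.0208]
 [ 0.0308 -0.0157 -0.0209]
 [ 0.0312  0.0166 -0.0208]
 [-0.0364  0.0182 -0.0207]
 [-0.0363 -0.0152 -0.0208]]
[[ 0.0571 -0.0297 -0.0209]
 [ 0.057   0.0325 -0.0208]]
time: 4.38
eef_pos: [0.6469, -0.2163, 0.0144]
tcp_rot: [0.666, 0.746, 0.0, 0.002]
contact_force: [-0.3, 0.4, 6.7]
opening: 0.767
```

```bash
python3 -m creep '[0,0,-1,0, 0,0,-2,0, 0,0,-3.5,0, 0,0,-5,0, 8.6,-4.7,-8,0, 8.6,-4.7,-8,0, 8.6,-4.7,-8,0, 8.6,-4.7,-8,0, 8.6,-4.7,-8,0, 8.6,-4.7,-8,0, 8.6,-4.7,-8,0, 8.6,-4.7,-8,0, 8.6,-4.7,-8,0]'; python3 meas.py wrist w3 tray fork_rest label_roll
```

```text
time: 5.47
eef_pos: [0.504, -0.0151, 0.2116]
tcp_rot: [0.665, 0.747, 0.0, 0.001]
contact_force: [-0.4, -0.4, -1.2]
opening: 0.765
tray 0.82 [353.  43.] 15043 mean [0.5232 0.1064] rect [522. 106.] [162.  79.] 8.1 ax -171.5
fork_rest 0.7 [290.  29.] 554 mean [0.466  0.1116] rect [466. 111.] [40. 12.] 7.9 ax -171.9
fork_rest 0.52 [478. 233.] 2803 mean [ 0.6891 -0.0584] rect [689. -58.] [49. 87.] 54.8 ax 146.8
label_roll 0.7 [589.  29.] 5540 mean [0.7202 0.1385] rect [722. 137.] [86. 47.] 6.6 ax -177.0
```

View pics/w3m.png

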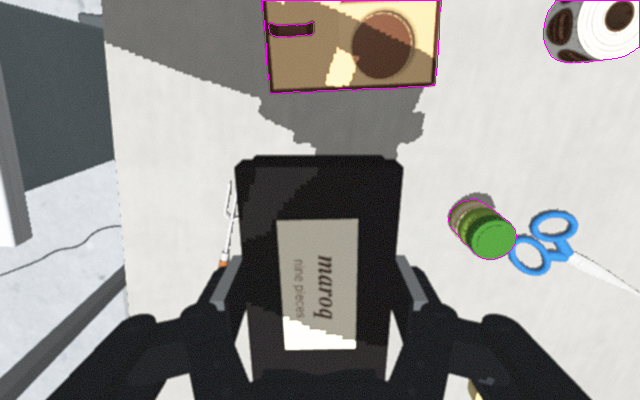

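```bash
python3 -m creep '[6.8,0.8,-2,0,6.8,0.8,-2,0,6.8,0.8,-2,0,6.8,0.8,-2,0,6.8,0.8,-2,0,6.8,0.8,-2,0,6.8,0.8,-2,0,6.8,0.8,-2,0]'; python3 meas.py wrist w4 tray fork_rest;python3 - <<'E'
from h import *
c=cam("wrist"); im=imaging.read_camera("wrist"); save(im,"w4c",(200,0,520,200),2.5)
E
```

```text
time: 6.33
eef_pos: [0.5044, 0.1548, 0.2601]
tcp_rot: [0.666, 0.746, -0.001, -0.0]
contact_force: [1.0, -0.2, -1.3]
opening: 0.772
tray 0.61 [326.  72.] 22075 mean [0.5009 0.2484] rect [501. 239.] [167. 162.] 6.4 ax 146.3
fork_rest 0.6 [273. 128.] 366 mean [0.4542 0.1865] rect [454. 187.] [41. 12.] 13.4 ax -169.0
```

View pics/w4m.png

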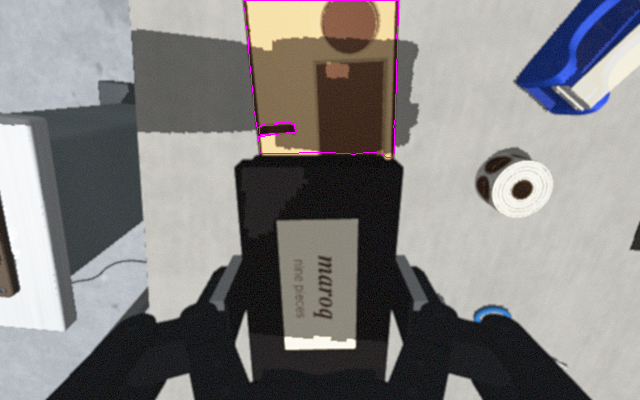

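View pics/w4c.png

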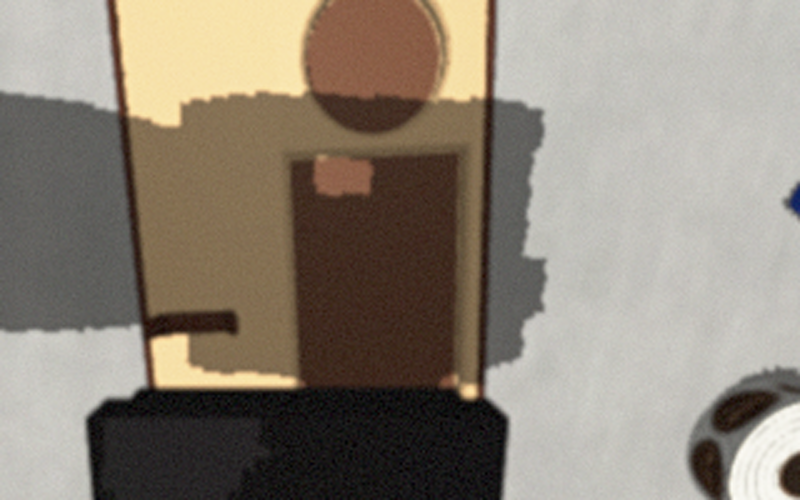

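```bash
cat > trayfit.py <<'E'
from h import *
from scipy.optimize import least_squares
s=ctrl.get_state(); T=R.from_quat(s["tcp_rot"]).as_matrix(); p=s["eef_pos"]; c4=cam("wrist")
off=T.T@(c4[1]-p); M=T.T@c4[2]
q=R.from_quat([0.665,.747,0,.001]).as_matrix(); c3=(c4[0],np.array([.504,-.0151,.2116])+q@off,q@M)
def W(t,P):
    P=np.atleast_2d(P); return np.c_[P[:,:2]@R.from_euler('z',t[2]).as_matrix()[:2,:2].T+t[:2],P[:,2]]
def res(t):
    r=[]
    w=lambda uv,c,z: W3(proj_plane(c,uv,z),t)
    a=w([[271,91],[436,85]],c3,.023); r+=list((a-np.array([[-.08,-.136],[.08,-.136]])).ravel())
    k=lambda L:np.array(L)/2.5+[200,0]
    a=w(k([[110,0],[130,200],[150,380]]),c4,.023); r+=list(a[:,0]+.08)
    a=w(k([[494,20],[489,200],[484,370]]),c4,.023); r+=list(a[:,0]-.08)
    return r
def W3(P,t): 
    return (P[:,:2]-t[:2])@R.from_euler('z',t[2]).as_matrix()[:2,:2]
f=least_squares(res,[.505,.2,.14]); t=f.x
if __name__=="__main__":
    print(t.round(4),np.degrees(t[2]),(f.fun*1000).round(1))
    im4=cv2.imread("pics/w4.png"); im3=cv2.imread("pics/w3.png")
    th=np.linspace(0,2*np.pi,40)
    shapes=[]
    for z in (.023,): shapes.append([[-.08,-.136,z],[.08,-.136,z],[.08,.136,z],[-.08,.136,z]])
    for z in (.02,.006): shapes.append([[-.009,-.061,z],[.069,-.061,z],[.069,.061,z],[-.009,.061,z]])
    for y in (.098,-.098):
        for z in (.02,.006): shapes.append(np.c_[.03+.03*np.cos(th),y+.03*np.sin(th),0*th+z])
    for im,c,n in ((im4,c4,"f4"),(im3,c3,"f3"),(cv2.imread("pics/top0.png"),cam("top"),"ft")):
        for S in shapes: cv2.polylines(im,[(to_px(c,W(t,S))).round().astype(int)],True,(255,0,255),1)
        if n=="f4": cv2.imwrite("pics/f4.png",cv2.resize(im[0:180,200:440],None,fx=3,fy=3))
        if n=="f3": cv2.imwrite("pics/f3.png",cv2.resize(im[0:120,240:460],None,fx=3,fy=3))
        if n=="ft": cv2.imwrite("pics/ft.png",cv2.resize(im[180:270,120:250],None,fx=5,fy=5))
E
python3 trayfit.py
```

```text
[0.5076 0.2034 0.157 ] 8.995550348305734 [ 1.2  0.5 -0.6 -0.5  1.8  1.3  1.8 -2.  -1.8 -1.8]
```

Run:
```python
import cv2,numpy as np
a=[cv2.imread(f"pics/{n}.png") for n in("f4","f3","ft")]
a=[cv2.resize(x,(400,int(x.shape[0]*400/x.shape[1]))) for x in a]
h=max(x.shape[0] for x in a[:2])
b=np.zeros((600,800,3),np.uint8)
b[:a[0].shape[0],:400]=a[0]; b[:a[1].shape[0],400:]=a[1]; b[310:310+a[2].shape[0],:400]=a[2]
cv2.imwrite("pics/fit.png",b)
```

```text
(no output)
```

View pics/fit.png

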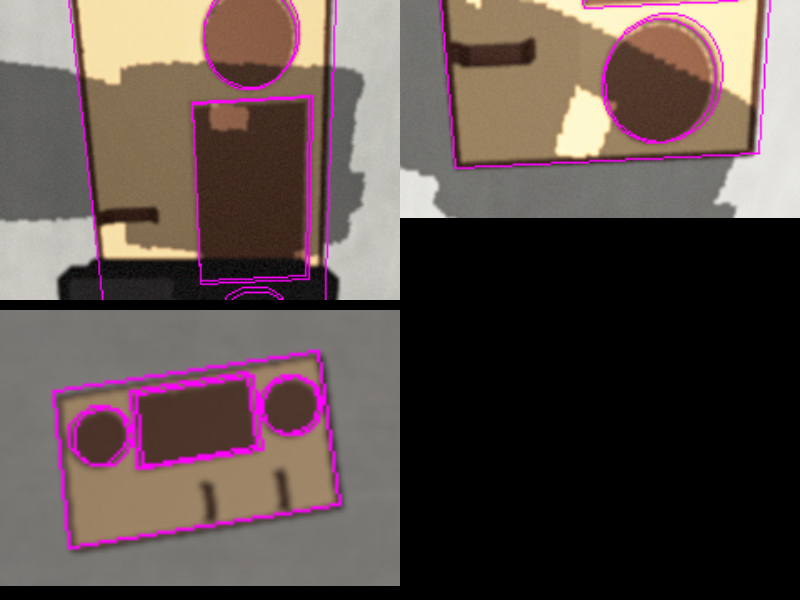

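Run:
```python
from h import *
p=ctrl.get_state()["eef_pos"]; print(p)
print(move_for(*(np.array([.5362,.2100,.07])-p),2.5))
```

```text
[0.50434131 0.15477902 0.26059633]
[ 2.05372664  1.52322544  7.62155237 -0.5       ]
```

```bash
python3 -m creep '[2.05,1.52,1,-0.5,2.05,1.52,3,-0.5,2.05,1.52,5,-0.5,2.05,1.52,6.5,-0.5,2.05,1.52,7.6,-0.5,2.05,1.52,7.6,-0.5,2.05,1.52,7.6,-0.5]'; python3 meas.py wrist w5
```

```text
time: 7.12
eef_pos: [0.5328, 0.2099, 0.0666]
tcp_rot: [0.65, 0.76, -0.004, -0.003]
contact_force: [-0.0, -0.8, -0.6]
opening: 0.762
```

View pics/w5.png

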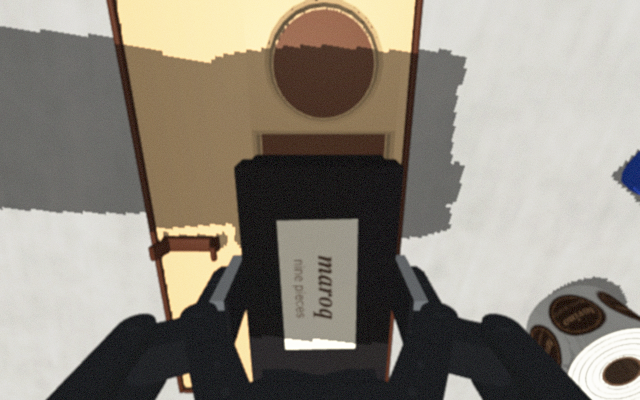

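Run:
```python
from h import *
s=ctrl.get_state();print(s["eef_pos"]); p=s["eef_pos"]; T=R.from_quat(s["tcp_rot"]).as_matrix(); c=cam("wrist")
a=((proj_plane(c,[[255,133],[393,133]],.02)-p)@T); print(a.round(4))
a=((proj_plane(c,[[262,136],[386,136]],.006)-p)@T); print(a.round(4))
a=((proj_plane(c,[[238,165],[402,165]],p[2]+.0196)-p)@T); print(a.round(4))
```

```text
[0.53548696 0.21057269 0.07021315]
[[ 0.0573 -0.0359  0.0503]
 [ 0.0573  0.0444  0.05  ]]
[[ 0.0535 -0.0344  0.0643]
 [ 0.0535  0.0434  0.064 ]]
[[ 0.0548 -0.0298 -0.0195]
 [ 0.0548  0.033  -0.0197]]
```

```bash
python3 -m creep '[-0.04,0.1,0.3,0,-0.04,0.1,0.6,0,-0.04,0.1,0.9,0,-0.04,0.1,1.2,0,-0.04,0.1,1.5,0,-0.04,0.1,1.7,0,-0.04,0.1,1.85,0,-0.04,0.1,1.95,0,-0.04,0.1,1.95,0,-0.04,0.1,1.95,0]'
```

```text
time: 8.0
eef_pos: [0.5389, 0.2108, 0.0225]
tcp_rot: [0.649, 0.761, -0.0, -0.0]
contact_force: [0.2, 1.2, -0.7]
opening: 0.768
```

```bash
python3 -m creep '[0,0,0.08,0,0,0,0.1,0,0,0,0.1,0,0,0,0.1,0]'; python3 -m creep '[0,0,0,0,0,0,0,0,0,0,0,0,0,0,-0.3,0,0,0,-1,0,0,0,-2,0,0,0,-3,0,0,0,-4,0,0,0,-4.5,0]' 0; python3 meas.py wrist w6
```

```text
time: 8.33
eef_pos: [0.5392, 0.2108, 0.0205]
tcp_rot: [0.649, 0.761, 0.0, 0.0]
contact_force: [0.4, 0.2, -0.4]
opening: 0.769
time: 9.08
eef_pos: [0.5408, 0.2112, 0.1369]
tcp_rot: [0.649, 0.761, 0.002, 0.002]
contact_force: [0.8, 0.8, 0.3]
opening: 0.998
```

View pics/w6.png

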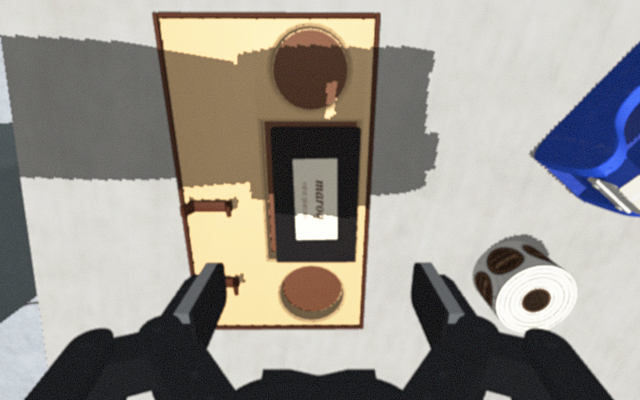

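Run:
```python
from h import *
c=cam("wrist")
Q=proj_plane(c,[[154,13],[380,13],[363,327],[188,327]],.023)[:,:2]
ctr=Q.mean(0); v=(Q[0]+Q[1]-Q[2]-Q[3]); a=np.degrees(np.arctan2(-v[0],v[1])); v2=(Q[1]+Q[2]-Q[0]-Q[3]); a2=np.degrees(np.arctan2(v2[1],v2[0]))
print("tray",ctr,a,a2,np.linalg.norm(v)/2,np.linalg.norm(v2)/2)
P=proj_plane(c,[[271,127],[360,127],[354,262],[277,262]],.040)[:,:2]
v=(P[0]+P[1]-P[2]-P[3]);print("carton",P.mean(0),np.degrees(np.arctan2(-v[0],v[1])),np.linalg.norm(v)/2,np.linalg.norm(P[0]-P[1]))
th=np.radians(9); M=np.array([[np.cos(th),-np.sin(th)],[np.sin(th),np.cos(th)]])
print("carton in tray",(P.mean(0)-ctr)@M)
k=proj_plane(c,[[211,207],[232,282]],.03)[:,:2]; print("clips",((k-ctr)@M).round(4))
im=cv2.imread("pics/w6.png"); cv2.imwrite("pics/w6c.png",cv2.resize(im[100:340,140:400],None,fx=2.5,fy=2.5,interpolation=2))
```

```text
tray [0.50636983 0.20291678] 7.847716542099825 8.8423762286239 0.2681870317287011 0.16296936352471728
carton [0.54155413 0.210848  ] 8.862356914114752 0.11106016725861949 0.06451246086808089
carton in tray [0.03599184 0.00232953]
clips [[-0.0494 -0.0076]
 [-0.0384 -0.0788]]
```

View pics/w6c.png

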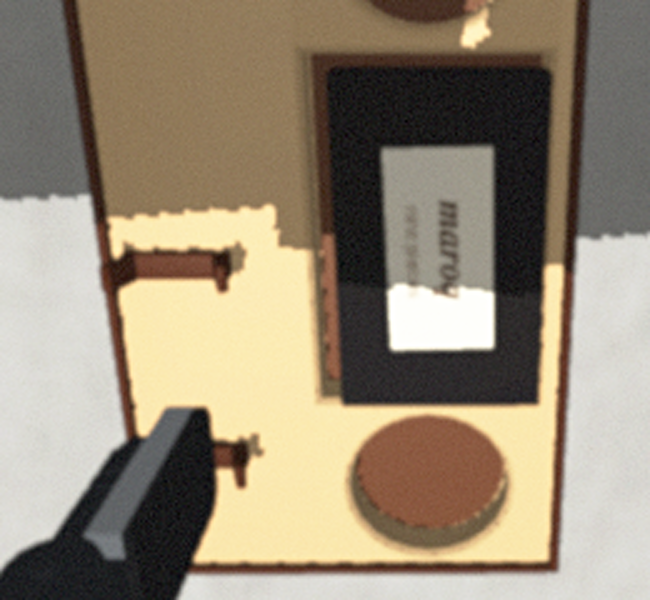

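Run:
```python
from h import *
im=cv2.imread("pics/w1.png"); cv2.imwrite("pics/w1c.png",cv2.resize(im[0:300,200:460],None,fx=2,fy=2,interpolation=2))
s=ctrl.get_state(); print(s["eef_pos"],s["tcp_rot"])
print(move_for(*(np.array([.539,-.103,.12])-s["eef_pos"]),9.7))
```

```text
[0.54182083 0.21142413 0.13857589] [0.64911845 0.76067352 0.00361263 0.00282457]
[-12.40298896  -2.09614127   0.71898577  -1.94      ]
```

View pics/w1c.png

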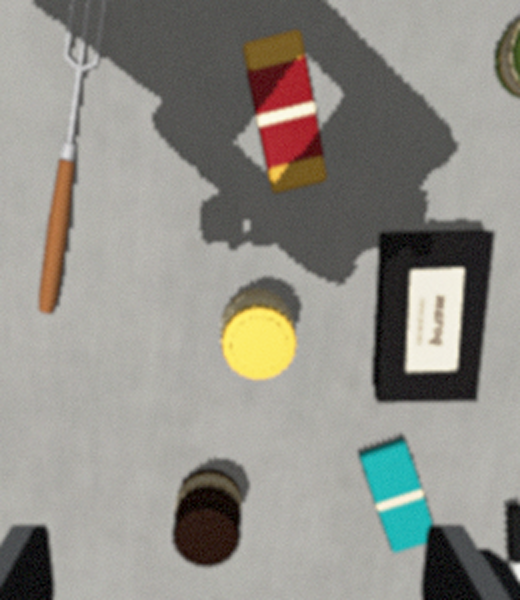

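The crop shows the red-sleeved bar (cream stripe, gold ends) at w1 (342,54), which is the one meant. The turquoise look-alike is at (398,246).

```bash
python3 -m creep '[-12.4,-2.1,0,-1.94,-12.4,-2.1,0,-1.94,-12.4,-2.1,0,-1.94,-12.4,-2.1,0,-1.94,-12.4,-2.1,0,-1.94,-12.4,-2.1,0,-1.94,-12.4,-2.1,0,-1.94,-12.4,-2.1,0,-1.94,-12.4,-2.1,1,-1.94,-12.4,-2.1,2,-1.94,-12.4,-2.1,3,-1.94,-12.4,-2.1,3,-1.94,-12.4,-2.1,3,-1.94,-12.4,-2.1,3,-1.94]'; python3 meas.py wrist w7 bar
```

```text
time: 10.3
eef_pos: [0.5362, -0.1037, 0.0582]
tcp_rot: [0.582, 0.813, 0.0, 0.0]
contact_force: [-0.2, -0.5, 0.4]
opening: 0.998
bar 0.64 [320. 216.] 7350 mean [ 0.5375 -0.0983] rect [ 539. -101.] [36. 88.] 17.3 ax 108.0
```

View pics/w7.png

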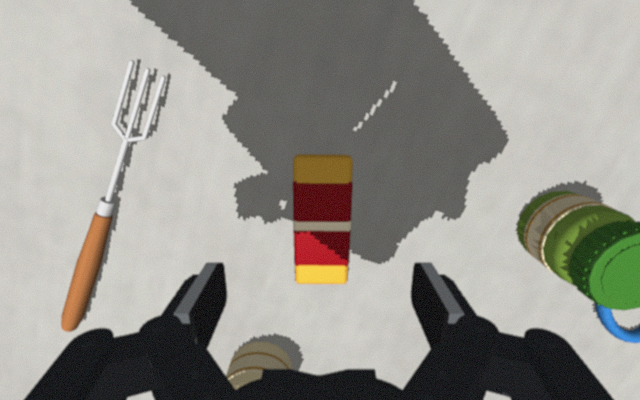

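```bash
python3 - <<'E'
from h import *
c=cam("wrist")
P=proj_plane(c,[[105,204],[69,328],[130,137]],.008); print("fork handle start,end,shaft",P.round(4))
v=P[0]-P[1]; print(np.linalg.norm(v),np.degrees(np.arctan2(v[1],v[0])), ((P[0]+P[1])/2).round(4))
s=ctrl.get_state(); T=R.from_quat([.674,.739,0,0]).as_matrix(); Tn=R.from_quat(s["tcp_rot"]).as_matrix()
c1=(c[0],np.array([.51974,-.22152,.30133])+T@Tn.T@(c[1]-s["eef_pos"]),T@Tn.T@c[2])
print("white,dark",proj_plane(c1,[[329.5,171.5],[303,266.5]],.062).round(4))
E
python3 -m creep '[0.07,0.14,0.5,0.3,0.07,0.14,1,0.3,0.07,0.14,1.5,0.3,0.07,0.14,1.9,0.3,0.07,0.14,2.2,0.3,0.07,0.14,2.2,0.3,0.07,0.14,2.2,0.3]'
python3 -m creep '[0,0,0,0,0,0,0,0,0,0,0,0,0,0,0,0,0,0,0,0,0,0,0,0,0,0,0,0,0,0,0,0]' 255 40
```

```text
fork handle start,end,shaft [[ 0.4068 -0.1348  0.008 ]
 [ 0.3935 -0.2405  0.008 ]
 [ 0.4157 -0.0875  0.008 ]]
0.10656238057109327 82.8029529393142 [ 0.4001 -0.1876  0.008 ]
white,dark [[ 0.5353 -0.2349  0.062 ]
 [ 0.5135 -0.3677  0.062 ]]
time: 10.98
eef_pos: [0.538, -0.1008, 0.0018]
tcp_rot: [0.593, 0.805, -0.0, -0.001]
contact_force: [-0.4, -0.5, 0.3]
opening: 0.998
time: 11.65
eef_pos: [0.5392, -0.1012, 0.0033]
tcp_rot: [0.593, 0.805, 0.0, 0.001]
contact_force: [-0.6, -0.3, 5.3]
opening: 0.405
```

```bash
python3 -m creep '[0,0,-1,0,0,0,-2.5,0,0,0,-4,0,11.86,3.77,-4,1.66,11.86,3.77,-4,1.66,11.86,3.77,-4,1.66,11.86,3.77,-4,1.66,11.86,3.77,-4,1.66,11.86,3.77,-4,1.66,11.86,3.77,-4,1.66,11.86,3.77,-4,1.66,11.86,3.77,-4,1.66,11.86,3.77,-4,1.66,11.86,3.77,-4,1.66,11.86,3.77,-4,1.66]'; python3 meas.py wrist w8; python3 -c "
from h import *
s=ctrl.get_state();print(s['eef_pos'])"
```

```text
time: 12.9
eef_pos: [0.5404, 0.2089, 0.102]
tcp_rot: [0.65, 0.76, -0.001, -0.0]
contact_force: [1.2, 0.1, 0.0]
opening: 0.404
[0.54057968 0.20879105 0.10218975]
```

View pics/w8.png

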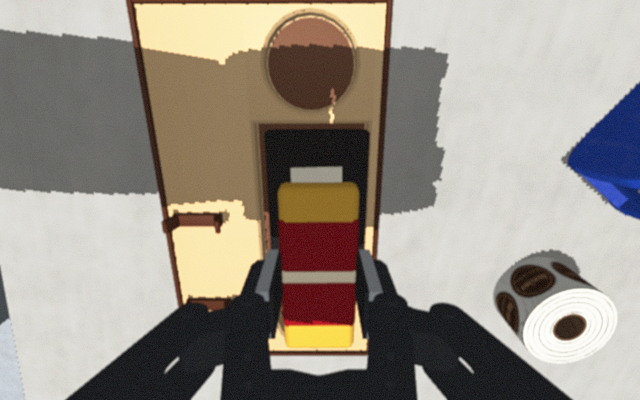

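Run:
```python
from h import *
s=ctrl.get_state(); p=s["eef_pos"]; T=R.from_quat(s["tcp_rot"]).as_matrix(); c=cam("wrist")
print(((proj_plane(c,[[265,130],[369,130],[291,167],[342,167]],.04)-p)@T).round(4))
print(((proj_plane(c,[[279,184],[358,184],[280,277],[357,277]],p[2]+.009)-p)@T).round(4))
```

```text
[[ 0.0575 -0.0319  0.0622]
 [ 0.0575  0.0322  0.0621]
 [ 0.0341 -0.0166  0.0622]
 [ 0.0341  0.0161  0.0622]]
[[ 0.0441 -0.0157 -0.009 ]
 [ 0.0441  0.0178 -0.009 ]
 [-0.0015 -0.0171 -0.009 ]
 [-0.0015  0.0191 -0.009 ]]
```

```bash
python3 -m creep '[0.1,-0.03,0.6,0,0.1,-0.03,1.2,0,0.1,-0.03,1.7,0,0.1,-0.03,2,0,0.1,-0.03,2.2,0,0.1,-0.03,2.27,0,0.1,-0.03,2.3,0,0.1,-0.03,2.33,0,0.1,-0.03,2.33,0,0.1,-0.03,2.33,0]'
```

```text
time: 13.78
eef_pos: [0.54, 0.2127, 0.045]
tcp_rot: [0.65, 0.76, 0.0, 0.0]
contact_force: [-0.0, 0.4, -0.2]
opening: 0.404
```

```bash
python3 -m creep '[0,0,0.06,0,0,0,0.1,0,0,0,0.12,0,0,0,0.12,0]'; python3 -m creep '[0,0,0,0,0,0,0,0,0,0,0,0,0,0,0,0,0,0,-0.5,0,0,0,-1.5,0,0,0,-2.5,0,0,0,-3.5,0,0,0,-4,0,0,0,-4,0]' 0; python3 meas.py wrist w9; python3 -c "
from h import *
s=ctrl.get_state();print(s['eef_pos'],s['tcp_rot']);print(move_for(*(np.array([.535,-.2345,.13])-s['eef_pos']),-4))"
```

```text
time: 14.12
eef_pos: [0.5402, 0.2128, 0.0436]
tcp_rot: [0.65, 0.76, 0.0, 0.0]
contact_force: [-3.9, -1.7, 8.3]
opening: 0.407
time: 14.95
eef_pos: [0.5421, 0.2132, 0.146]
tcp_rot: [0.65, 0.76, 0.003, 0.003]
contact_force: [1.8, 1.0, 0.6]
opening: 1.0
[0.54067757 0.21282174 0.14340275] [0.64985942 0.76005147 0.001679   0.00129773]
[-17.6404359   -3.00644938   0.51967408   0.8       ]
```

View pics/w9.png

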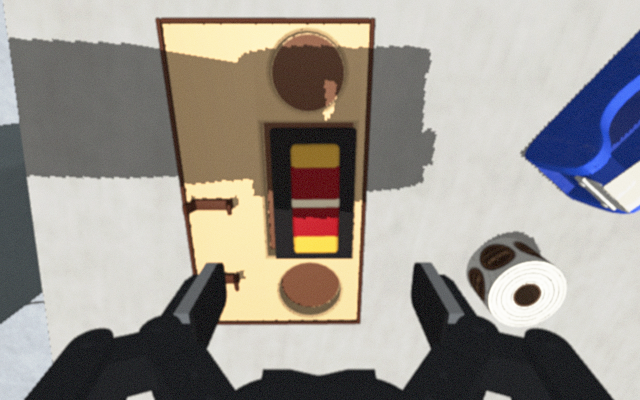

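```bash
python3 -m creep '[-17.6,-3,0.5,0.8,-17.6,-3,0.5,0.8,-17.6,-3,0.5,0.8,-17.6,-3,0.5,0.8,-17.6,-3,0.5,0.8,-17.6,-3,0.5,0.8,-17.6,-3,0.5,0.8,-17.6,-3,0.5,0.8,-17.6,-3,0.5,0.8,-17.6,-3,0.5,0.8,-17.6,-3,0.5,0.8,-17.6,-3,0.5,0.8,-17.6,-3,0.5,0.8,-17.6,-3,0.5,0.8,-17.6,-3,0.5,0.8]'; python3 meas.py wrist w10; python3 -c "
from h import *
s=ctrl.get_state();print(s['eef_pos'],s['tcp_rot'])"
```

```text
time: 16.25
eef_pos: [0.5332, -0.2321, 0.1275]
tcp_rot: [0.676, 0.737, -0.0, -0.001]
contact_force: [0.3, 0.2, 0.7]
opening: 1.002
[ 0.53343178 -0.23202273  0.12789414] [ 6.75332839e-01  7.37512452e-01 -6.73237959e-05 -9.66751965e-04]
```

View pics/w10.png

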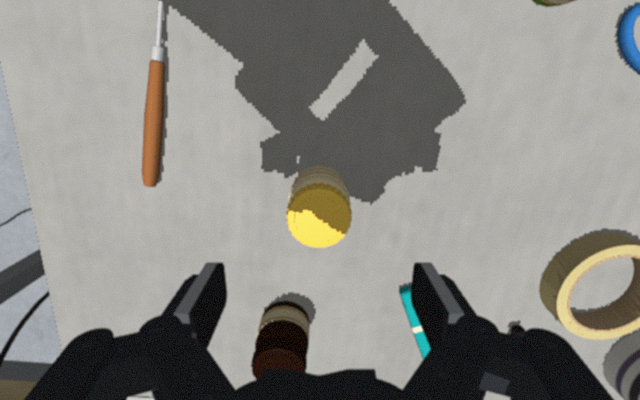

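Run:
```python
from h import *
c=cam("wrist"); s=ctrl.get_state(); T=R.from_quat(s["tcp_rot"]).as_matrix()
P=proj_plane(c,[[319,216],[287,216],[351,216],[319,247]],.062); print(P.round(4)); print(((P-s["eef_pos"])@T)[0].round(4))
P=proj_plane(c,[[157,57],[150,186]],.008); v=P[0]-P[1]; print(P.round(4),np.linalg.norm(v),np.degrees(np.arctan2(v[1],v[0])))
```

```text
[[ 0.5349 -0.233   0.062 ]
 [ 0.513  -0.2349  0.062 ]
 [ 0.5568 -0.2311  0.062 ]
 [ 0.537  -0.2567  0.062 ]]
[-0.0012  0.0014  0.0659]
[[ 0.4064 -0.1393  0.008 ]
 [ 0.3933 -0.2404  0.008 ]] 0.10199201647819092 82.6198056179466
```

```bash
python3 -m creep '[-0.05,0.06,0.7,0,-0.05,0.06,1.4,0,-0.05,0.06,2.1,0,-0.05,0.06,2.7,0,-0.05,0.06,3.1,0,-0.05,0.06,3.28,0,-0.05,0.06,3.28,0,-0.05,0.06,3.28,0]'; python3 -m creep '[0,0,0,0,0,0,0,0,0,0,0,0,0,0,0,0,0,0,0,0,0,0,0,0,0,0,0,0,0,0,0,0]' 255 45
```

```text
time: 16.97
eef_pos: [0.5359, -0.2346, 0.0474]
tcp_rot: [0.676, 0.737, 0.0, 0.0]
contact_force: [-1.3, -0.2, 0.6]
opening: 0.999
time: 17.63
eef_pos: [0.5358, -0.2354, 0.048]
tcp_rot: [0.676, 0.737, -0.0, 0.001]
contact_force: [-2.0, 0.9, 5.9]
opening: 0.506
```

```bash
python3 -m creep '[0,0,-0.8,0,0,0,-2,0,0,0,-3.4,0,13.7,1.85,-3.4,-0.8,13.7,1.85,-3.4,-0.8,13.7,1.85,-3.4,-0.8,13.7,1.85,-3.4,-0.8,13.7,1.85,-3.4,-0.8,13.7,1.85,-3.4,-0.8,13.7,1.85,-3.4,-0.8,13.7,1.85,-3.4,-0.8,13.7,1.85,-3.4,-0.8,13.7,1.85,-3.4,-0.8,13.7,1.85,-3.4,-0.8,13.7,1.85,-3.4,-0.8,13.7,1.85,-3.4,-0.8]'; python3 meas.py wrist w11; python3 -c "
from h import *
s=ctrl.get_state();print(s['eef_pos'],s['tcp_rot'])"
```

```text
time: 18.97
eef_pos: [0.552, 0.1089, 0.1315]
tcp_rot: [0.651, 0.759, -0.0, -0.0]
contact_force: [-0.1, 0.4, -2.1]
opening: 0.507
[0.55206557 0.10884597 0.13163221] [ 6.50688722e-01  7.59344557e-01 -1.71784434e-04 -2.91298923e-05]
```

View pics/w11.png

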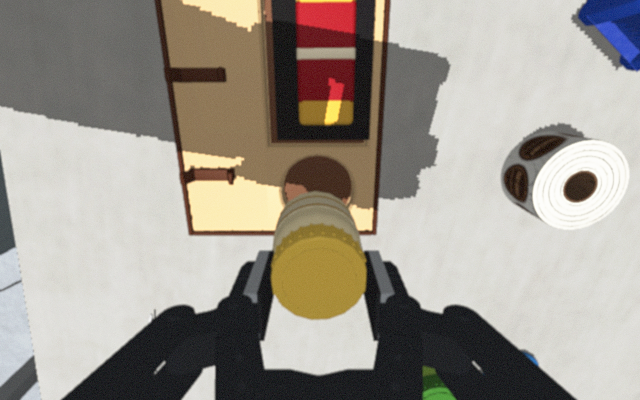

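```bash
cat > ov.py <<'E'
from h import *
import sys
def overlay(pic,out,t,crop,s):
    c=cam("wrist"); im=cv2.imread(f"pics/{pic}.png"); th=np.linspace(0,2*np.pi,40); S=[]
    S.append([[-.08,-.136,.023],[.08,-.136,.023],[.08,.136,.023],[-.08,.136,.023]])
    for z in (.02,.006): S.append([[-.009,-.061,z],[.069,-.061,z],[.069,.061,z],[-.009,.061,z]])
    for y in (.098,-.098):
        for z in (.02,.006): S.append(np.c_[.03+.03*np.cos(th),y+.03*np.sin(th),0*th+z])
    cx,cy=t[3],t[4]
    for y in (.037,-.037): S.append([[cx-.0165,cy+y-.005,.037],[cx+.0165,cy+y-.005,.037],[cx+.0165,cy+y+.005,.037],[cx-.0165,cy+y+.005,.037]])
    Rm=R.from_euler('z',t[2],degrees=True).as_matrix()
    x0,y0,x1,y1=crop
    im=cv2.resize(im[y0:y1,x0:x1],None,fx=s,fy=s,interpolation=2)
    for q in S:
        q=np.asarray(q)@Rm.T+[t[0],t[1],0]
        cv2.polylines(im,[((to_px(c,q)-[x0,y0]+.5)*s).round().astype(int)],True,(255,0,255),1)
    cv2.imwrite(f"pics/{out}.png",im)
E
python3 - <<'E'
from ov import *
overlay("w11","o11",(.5068,.2030,9.0,-.0547,-.0413),(140,0,410,240),2.4)
E
```

```text
(no output)
```

View pics/o11.png

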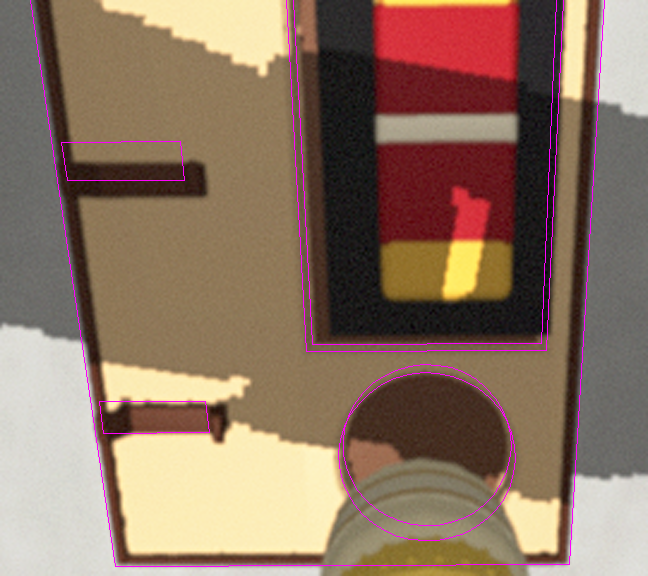

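```bash
python3 -m creep '[0.06,0,0.6,0,0.06,0,1.2,0,0.06,0,1.8,0,0.06,0,2.3,0,0.06,0,2.7,0,0.06,0,2.9,0,0.06,0,3.0,0,0.06,0,3.06,0,0.06,0,3.06,0,0.06,0,3.06,0]'; python3 -c "
from h import *
save(imaging.read_camera('wrist'),'w12')
s=ctrl.get_state();print(s['eef_pos'],s['contact_force'])"
```

```text
time: 19.85
eef_pos: [0.5524, 0.1119, 0.0561]
tcp_rot: [0.65, 0.76, 0.0, 0.001]
contact_force: [0.0, -0.3, -1.7]
opening: 0.507
[0.55238142 0.1119106  0.05613663] [-0.04433736  1.74047376 -1.03016722]
```

View pics/w12.png

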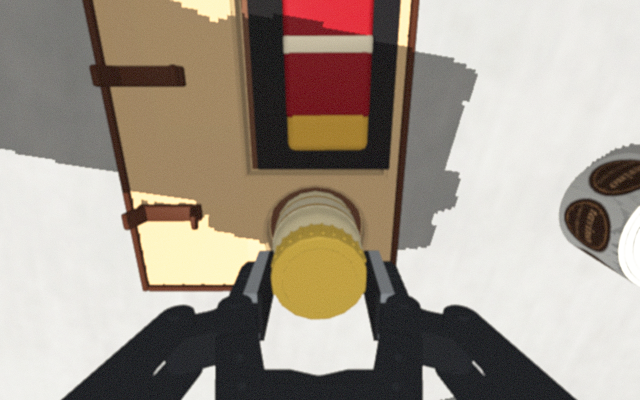

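```bash
python3 - <<'E'
from ov import *
overlay("w12","o12",(.507,.204,9.0,-.048,-.047),(80,0,430,310),2)
E
python3 -m creep '[0,0,0.06,0,0,0,0.1,0,0,0,0.12,0,0,0,0.12,0]'; python3 -m creep '[0,0,0,0,0,0,0,0,0,0,0,0,0,0,0,0,0,0,-0.5,0,0,0,-1.5,0,0,0,-2.5,0,0,0,-3.5,0,0,0,-4,0,0,0,-4,0]' 0; python3 -c "
from h import *
save(imaging.read_camera('wrist'),'w13')
s=ctrl.get_state();print(s['eef_pos'],s['tcp_rot']);print(move_for(*(np.array([.5135,-.366,.14])-s['eef_pos']),-4))"
```

```text
time: 20.23
eef_pos: [0.5524, 0.1119, 0.054]
tcp_rot: [0.65, 0.76, 0.0, 0.0]
contact_force: [-2.4, -0.5, 5.4]
opening: 0.506
time: 21.07
eef_pos: [0.5544, 0.112, 0.157]
tcp_rot: [0.65, 0.76, 0.003, 0.003]
contact_force: [0.6, -0.3, -0.0]
opening: 0.999
[0.55293397 0.11191292 0.15443587] [0.64982508 0.76008068 0.00145175 0.00161827]
[-18.63859962  -4.53233028   0.56859067   0.8       ]
```

View pics/w13.png

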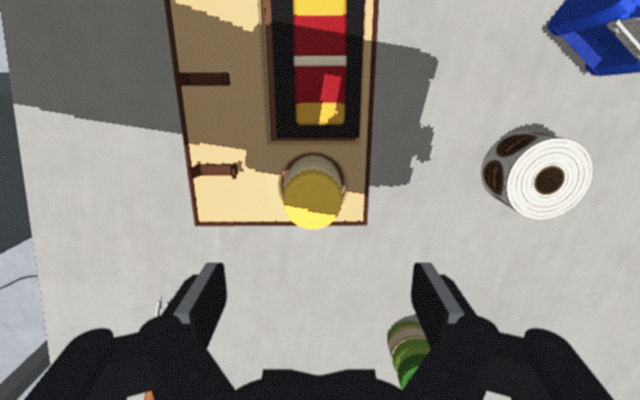

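View pics/o12.png

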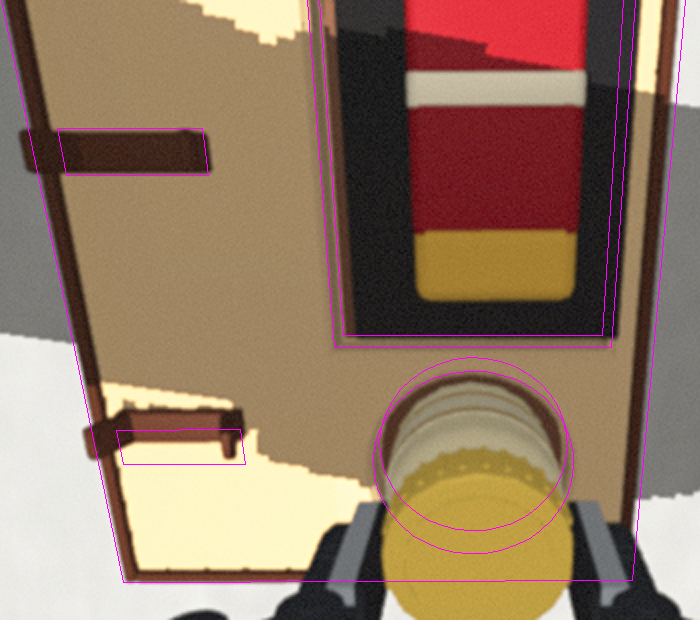

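```bash
python3 -m creep '[-18.6,-4.5,0.6,0.8,-18.6,-4.5,0.6,0.8,-18.6,-4.5,0.6,0.8,-18.6,-4.5,0.6,0.8,-18.6,-4.5,0.6,0.8,-18.6,-4.5,0.6,0.8,-18.6,-4.5,0.6,0.8,-18.6,-4.5,0.6,0.8,-18.6,-4.5,0.6,0.8,-18.6,-4.5,0.6,0.8,-18.6,-4.5,0.6,0.8,-18.6,-4.5,0.6,0.8,-18.6,-4.5,0.6,0.8,-18.6,-4.5,0.6,0.8,-18.6,-4.5,0.6,0.8,-18.6,-4.5,0.6,0.8]'; python3 meas.py wrist w14; python3 -c "
from h import *
s=ctrl.get_state();print(s['eef_pos'],s['tcp_rot'])"
```

```text
time: 22.45
eef_pos: [0.5127, -0.3631, 0.1361]
tcp_rot: [0.675, 0.737, 0.0, -0.001]
contact_force: [-0.2, 0.1, 0.0]
opening: 0.998
[ 0.51292377 -0.36316324  0.1365664 ] [ 6.75333778e-01  7.37511765e-01  1.32012918e-04 -8.16146645e-04]
```

View pics/w14.png

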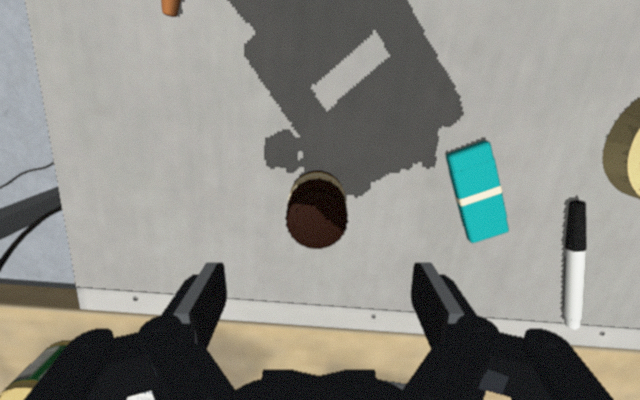

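Run:
```python
from h import *
c=cam("wrist"); s=ctrl.get_state(); T=R.from_quat(s["tcp_rot"]).as_matrix()
P=proj_plane(c,[[317,217]],.062); print(P.round(4)); d=((P-s["eef_pos"])@T)[0]; print(d/.025)
```

```text
[[ 0.5133 -0.3686  0.062 ]]
[-2.20773553e-01 -8.33294324e-04  2.98235574e+00]
```

```bash
python3 -m creep '[-0.2,0,0.7,0,-0.2,0,1.4,0,-0.2,0,2.1,0,-0.2,0,2.8,0,-0.2,0,3.3,0,-0.2,0,3.58,0,-0.2,0,3.58,0,-0.2,0,3.58,0]'; python3 -m creep '[0,0,0,0,0,0,0,0,0,0,0,0,0,0,0,0,0,0,0,0,0,0,0,0,0,0,0,0,0,0,0,0]' 255 45
```

```text
time: 23.17
eef_pos: [0.5136, -0.3696, 0.0481]
tcp_rot: [0.676, 0.737, 0.0, 0.0]
contact_force: [0.2, -0.7, 0.0]
opening: 1.0
time: 23.83
eef_pos: [0.5137, -0.3707, 0.0493]
tcp_rot: [0.676, 0.737, -0.0, 0.001]
contact_force: [-2.4, -0.1, 5.6]
opening: 0.504
```

```bash
python3 -m creep '[0,0,-0.8,0,0,0,-2,0,0,0,-3.4,0,26.8,2.67,-4.4,-0.8,26.8,2.67,-4.4,-0.8,26.8,2.67,-4.4,-0.8,26.8,2.67,-4.4,-0.8,26.8,2.67,-4.4,-0.8,26.8,2.67,-4.4,-0.8,26.8,2.67,-4.4,-0.8,26.8,2.67,-4.4,-0.8,26.8,2.67,-4.4,-0.8,26.8,2.67,-4.4,-0.8,26.8,2.67,-4.4,-0.8,26.8,2.67,-4.4,-0.8,26.8,2.67,-4.4,-0.8,26.8,2.67,-4.4,-0.8,26.8,2.67,-4.4,-0.8,26.8,2.67,-4.4,-0.8,26.8,2.67,-4.4,-0.8]';  python3 -c "
from h import *
s=ctrl.get_state();print(s['eef_pos'],s['tcp_rot']);print(move_for(*(np.array([.5213,.304,.13])-s['eef_pos']),0))"
```

```text
time: 25.5
eef_pos: [0.521, 0.309, 0.1575]
tcp_rot: [0.648, 0.762, 0.001, -0.001]
contact_force: [-0.1, 0.3, -1.8]
opening: 0.508
[0.52099783 0.30897933 0.15749061] [ 0.64816232  0.76150048  0.0012612  -0.00102363]
[-0.20205679 -0.020543    1.09897253  0.        ]
```

```bash
python3 -m creep '[0,0,0.5,0,0,0,1,0,0,0,1,0,0,0,1,0]';  python3 -c "
from h import *
s=ctrl.get_state();print(s['eef_pos'],s['tcp_rot']);save(imaging.read_camera('wrist'),'w15')
from ov import overlay
overlay('w15','o15',(.507,.204,9.0,-.0528,-.0465),(120,0,420,280),2.4)"
```

```text
time: 25.83
eef_pos: [0.5206, 0.3011, 0.1298]
tcp_rot: [0.651, 0.759, -0.003, -0.001]
contact_force: [0.3, -0.1, -1.8]
opening: 0.501
[0.52063803 0.30112844 0.12983325] [ 0.65063162  0.75938818 -0.00253676 -0.00128633]
```

View pics/o15.png

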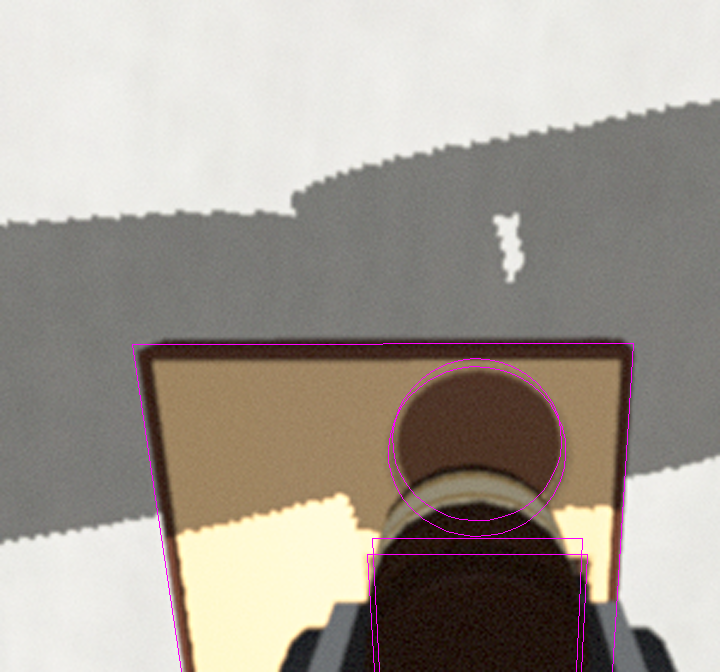

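```bash
python3 -m creep '[0,0,0.5,0,0,0,1,0,0,0,1.5,0,0,0,1.5,0,0,0,1.5,0]';  python3 -c "
from h import *
s=ctrl.get_state();print(s['eef_pos'],s['tcp_rot']);print(move_for(*(np.array([.5215,.3045,.057])-s['eef_pos']),0));save(imaging.read_camera('wrist'),'w16')
from ov import overlay
overlay('w16','o16',(.507,.204,9.0,-.0528,-.0465),(120,0,420,280),2.4)"
```

```text
time: 26.3
eef_pos: [0.521, 0.3026, 0.0933]
tcp_rot: [0.65, 0.76, -0.002, -0.001]
contact_force: [-0.6, 0.8, -1.4]
opening: 0.506
[0.52099479 0.3026364  0.09334431] [ 0.64998266  0.75994678 -0.00161805 -0.00089976]
[0.07157932 0.03679669 1.45359615 0.        ]
```

View pics/o16.png

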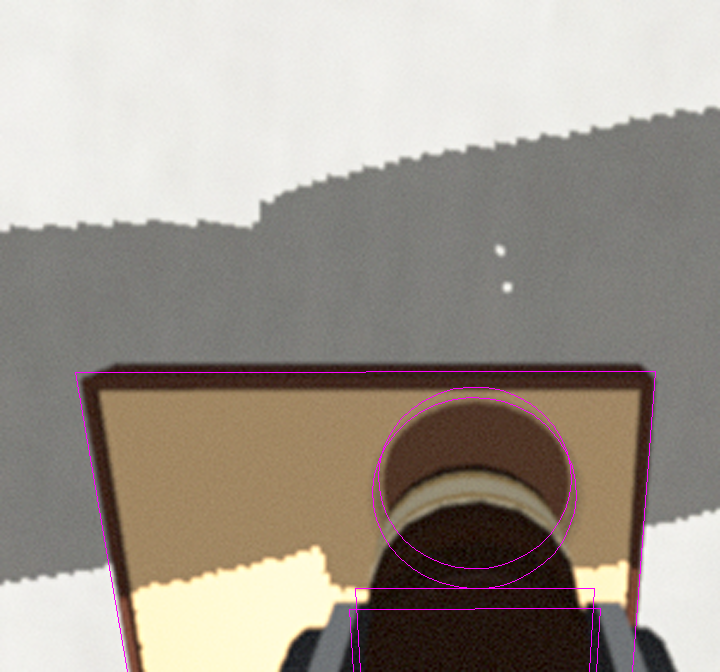

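```bash
python3 -m creep '[0.05,0.02,0.4,0,0.05,0.02,0.8,0,0.05,0.02,1.1,0,0.05,0.02,1.3,0,0.05,0.02,1.4,0,0.05,0.02,1.45,0,0.05,0.02,1.45,0,0.05,0.02,1.45,0]';  python3 -c "
from h import *
s=ctrl.get_state();print(s['eef_pos'],s['contact_force']);save(imaging.read_camera('wrist'),'w17')"
```

```text
time: 27.02
eef_pos: [0.5227, 0.3047, 0.0594]
tcp_rot: [0.65, 0.76, 0.0, 0.0]
contact_force: [0.9, 0.3, -1.3]
opening: 0.502
[0.52271124 0.30471927 0.05936885] [ 0.8824903   0.31266419 -1.30470119]
```

View pics/w17.png

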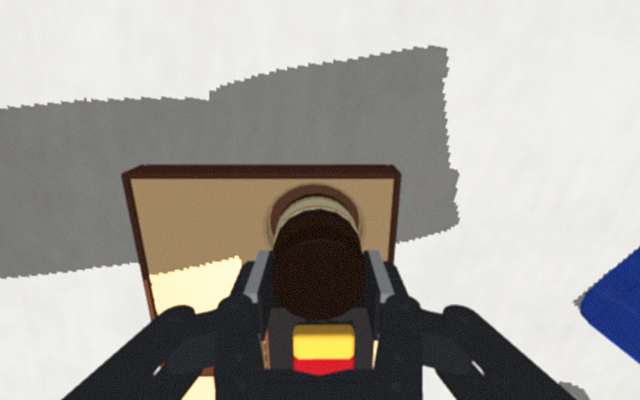

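```bash
python3 -m creep '[0,0,0.08,0,0,0,0.15,0,0,0,0.2,0,0,0,0.22,0,0,0,0.22,0,0,0,0.22,0]'; python3 -m creep '[0,0,0,0,0,0,0,0,0,0,0,0,0,0,0,0,0,0,-0.5,0,0,0,-1.5,0,0,0,-2.5,0,0,0,-3.5,0,0,0,-4,0,0,0,-4,0]' 0; python3 -c "
from h import *
save(imaging.read_camera('wrist'),'w18')
s=ctrl.get_state();print(s['eef_pos'],s['tcp_rot']);print(move_for(*(np.array([.4000,-.189,.14])-s['eef_pos']),-16.4))"
```

```text
time: 27.57
eef_pos: [0.5228, 0.3049, 0.0552]
tcp_rot: [0.65, 0.76, 0.0, 0.0]
contact_force: [-3.2, 0.2, 4.8]
opening: 0.509
time: 28.4
eef_pos: [0.5249, 0.3056, 0.1586]
tcp_rot: [0.65, 0.76, 0.004, 0.002]
contact_force: [-0.1, -0.2, -0.3]
opening: 1.003
[0.52358971 0.30503728 0.15586321] [0.6498592  0.76005128 0.00196939 0.00109766]
[-18.75403777  -7.95643193   0.58265241   3.28      ]
```

View pics/w18.png

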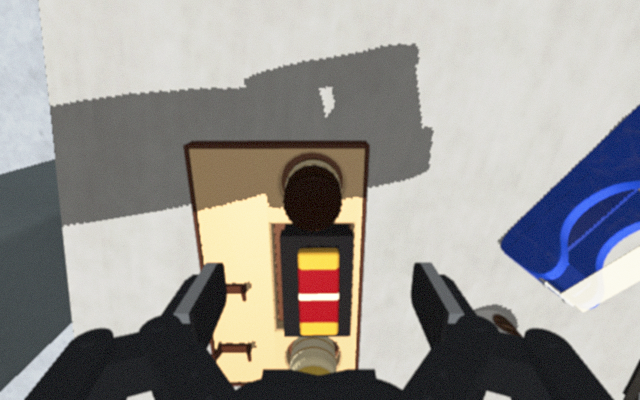

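```bash
python3 -m creep '[-18.7,-7.9,0.4,3.3,-18.7,-7.9,0.4,3.3,-18.7,-7.9,0.4,3.3,-18.7,-7.9,0.4,3.3,-18.7,-7.9,0.4,3.3,-18.7,-7.9,0.4,3.3,-18.7,-7.9,0.4,3.3,-18.7,-7.9,0.4,3.3,-18.7,-7.9,0.4,3.3,-18.7,-7.9,0.4,3.3,-18.7,-7.9,0.4,3.3,-18.7,-7.9,0.4,3.3,-18.7,-7.9,0.4,3.3,-18.7,-7.9,0.4,3.3,-18.7,-7.9,0.4,3.3,-18.7,-7.9,0.4,3.3,-18.7,-7.9,0.4,3.3,-18.7,-7.9,0.4,3.3]'; python3 -c "
from h import *
save(imaging.read_camera('wrist'),'w19')
s=ctrl.get_state();print(s['eef_pos'],s['tcp_rot'],s['qpos'])"
```

```text
time: 29.95
eef_pos: [0.4002, -0.1864, 0.1433]
tcp_rot: [0.751, 0.66, 0.0, -0.0]
contact_force: [0.0, -0.3, 0.3]
opening: 1.004
[ 0.4002434  -0.18661626  0.14339246] [ 7.51395746e-01  6.59851797e-01  3.59954909e-06 -1.97804989e-04] [-6.66854259e-01 -1.50899875e-01  2.20759164e+00  8.95442833e-05
  1.08528856e+00 -5.37342782e-01]
```

View pics/w19.png

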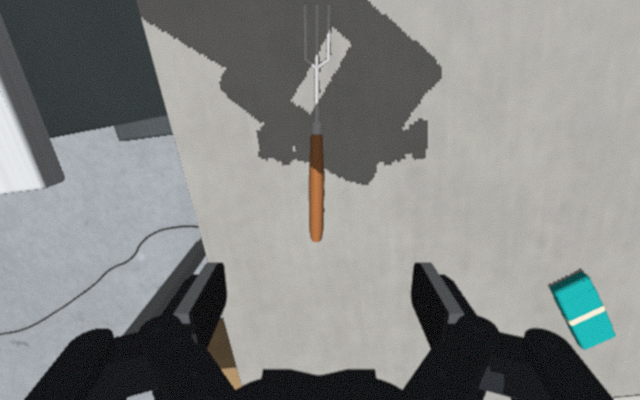

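Run:
```python
from h import *
c=cam("wrist"); s=ctrl.get_state(); T=R.from_quat(s["tcp_rot"]).as_matrix()
P=proj_plane(c,[[316,241],[317,135],[317,112],[317,5]],.007); d=((P-s["eef_pos"])@T); print(d.round(4)); print(P.round(4))
m=d[0]+(d[3]-d[0])*50/195; print(m/.025, np.linalg.norm(d[3]-d[0]))
```

```text
[[-5.530e-02 -1.200e-03  1.364e-01]
 [ 4.410e-02 -1.000e-04  1.364e-01]
 [ 6.300e-02 -0.000e+00  1.364e-01]
 [ 1.407e-01  1.000e-04  1.364e-01]]
[[ 0.3919 -0.2412  0.007 ]
 [ 0.4058 -0.1428  0.007 ]
 [ 0.4083 -0.1241  0.007 ]
 [ 0.4185 -0.0471  0.007 ]]
[-0.20080262 -0.0344638   5.45565555] 0.195982101281527
```

```bash
python3 -m creep '[-0.2,-0.03,1,0,-0.2,-0.03,2,0,-0.2,-0.03,3,0,-0.2,-0.03,4,0,-0.2,-0.03,4.7,0,-0.2,-0.03,5.2,0,-0.2,-0.03,5.5,0,-0.2,-0.03,5.58,0,-0.2,-0.03,5.58,0,-0.2,-0.03,5.58,0]'; python3 -c "
from h import *
save(imaging.read_camera('wrist'),'w20')
s=ctrl.get_state();print(s['eef_pos'],s['tcp_rot'],s['qpos'])"
```

```text
time: 30.83
eef_pos: [0.3993, -0.193, 0.0049]
tcp_rot: [0.752, 0.659, 0.0, 0.001]
contact_force: [-0.2, -0.5, -0.0]
opening: 0.999
[ 0.39943759 -0.19322357  0.00511805] [7.52060672e-01 6.59092928e-01 1.96655371e-04 1.10393097e-03] [-6.79964455e-01  1.10222477e-01  2.26358804e+00  1.64164561e-05
  7.65539543e-01 -5.48405072e-01]
```

View pics/w20.png

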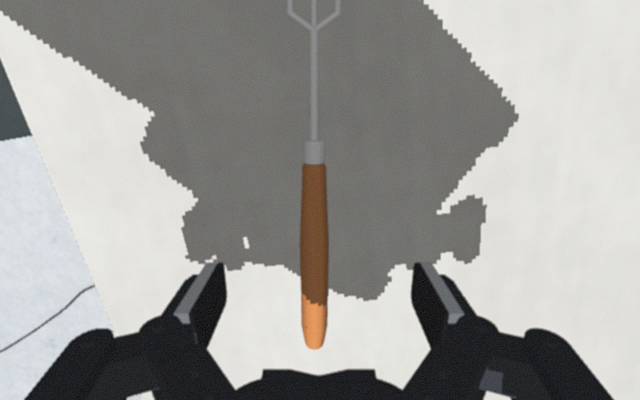

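```bash
python3 - <<'E'
from h import *
c=cam("wrist"); s=ctrl.get_state(); T=R.from_quat(s["tcp_rot"]).as_matrix()
P=proj_plane(c,[[315,348],[314,164],[314,142]],.009); d=((P-s["eef_pos"])@T); print(d.round(4))
E
python3 -m creep '[0,0,0.08,0,0,0,0.08,0]'; python3 -m creep '[0,0,0,0,0,0,0,0,0,0,0,0,0,0,0,0,0,0,0,0,0,0,0,0,0,0,0,0,0,0,0,0,0,0,0,0]' 255 40
```

```text
[[-0.0481 -0.0008 -0.0038]
 [ 0.0519 -0.0008 -0.0039]
 [ 0.0613 -0.0008 -0.004 ]]
time: 31.05
eef_pos: [0.399, -0.1931, 0.0026]
tcp_rot: [0.752, 0.659, 0.0, 0.001]
contact_force: [-0.6, -0.0, 0.0]
opening: 1.001
time: 31.8
eef_pos: [0.3987, -0.1929, 0.0022]
tcp_rot: [0.752, 0.659, 0.0, 0.0]
contact_force: [0.5, 0.8, 1.7]
opening: 0.147
```

```bash
python3 -m creep '[0,0,-1,0,0,0,-2.5,0,0,0.5,-4,0,1,1.5,-4.4,0,2.5,2,-4.4,-0.5,4,2.2,-4.4,-1,5.5,2.2,-4.4,-1.5,7,2.2,-4.4,-2,8.5,2.2,-4.4,-2.5,10,2,-4.4,-3,11.5,1.6,-4.4,-3.3,12.9,1.1,-4.4,-3.3,13.87,0.73,-4.4,-3.3,13.87,0.73,-4.4,-3.3,13.87,0.73,-4.4,-3.3,13.87,0.73,-4.4,-3.3]'; python3 -c "
from h import *
save(imaging.read_camera('wrist'),'w21')
s=ctrl.get_state();print(s['eef_pos'],s['tcp_rot'])
from ov import overlay
overlay('w21','o21',(.507,.204,9.0,-.0528,-.0465),(180,0,520,310),2.3)"
```

```text
time: 33.13
eef_pos: [0.4621, 0.1484, 0.1118]
tcp_rot: [0.65, 0.76, -0.0, -0.0]
contact_force: [-0.6, 0.3, 0.3]
opening: 0.151
[0.46234291 0.14791808 0.1118882 ] [ 6.50110523e-01  7.59839634e-01 -1.98166250e-04 -2.33857534e-06]
```

View pics/o21.png

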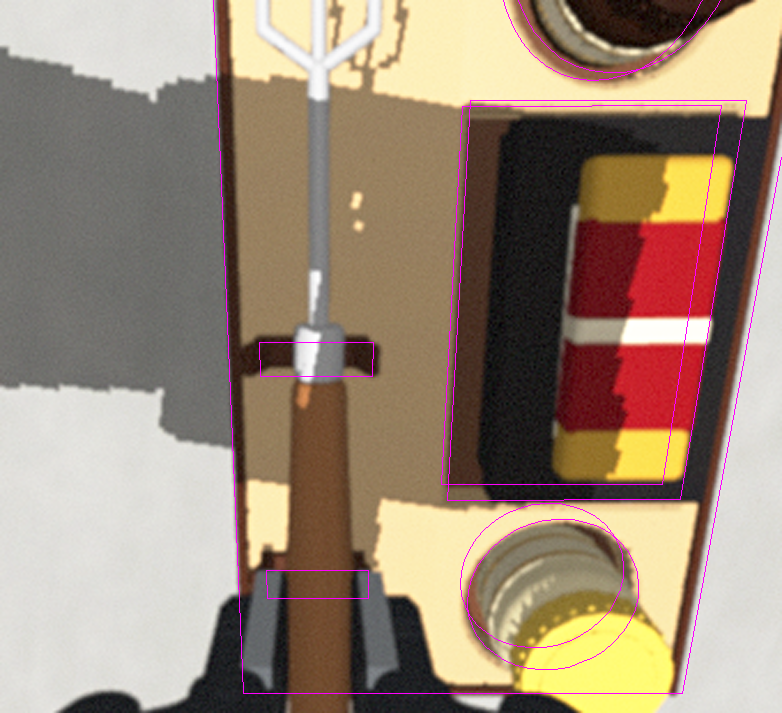

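```bash
python3 -m creep '[0,-0.04,0.6,0,0,-0.04,1.2,0,0,-0.04,1.8,0,0,-0.04,2.3,0,0,-0.04,2.65,0,0,-0.04,2.8,0,0,-0.04,2.8,0,0,-0.04,2.8,0]'; python3 -c "
from h import *
save(imaging.read_camera('wrist'),'w22')
s=ctrl.get_state();print(s['eef_pos'],s['tcp_rot'])
from ov import overlay
overlay('w22','o22',(.507,.204,9.0,-.0528,-.0465),(180,60,460,310),2.4)"
```

```text
time: 33.85
eef_pos: [0.4618, 0.148, 0.0424]
tcp_rot: [0.65, 0.76, 0.0, 0.0]
contact_force: [1.0, -0.2, -0.7]
opening: 0.149
[0.46208514 0.1481793  0.04280653] [6.50081309e-01 7.59864337e-01 5.02219400e-04 4.78389029e-04]
```

View pics/o22.png

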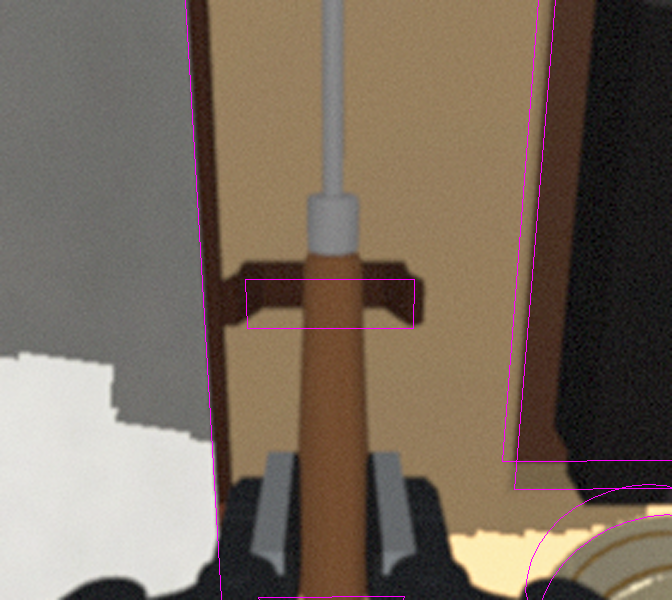

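```bash
python3 -m creep '[0,-0.06,0.1,0,0,-0.06,0.2,0,0,-0.06,0.35,0,0,-0.06,0.45,0,0,-0.06,0.5,0,0,-0.06,0.5,0,0,-0.06,0.5,0]';python3 -m creep '[0,0,0.04,0,0,0,0.08,0,0,0,0.08,0,0,0,0.08,0]'
```

```text
time: 34.48
eef_pos: [0.4597, 0.1482, 0.0294]
tcp_rot: [0.65, 0.76, -0.0, -0.0]
contact_force: [0.4, -0.0, -0.2]
opening: 0.144
time: 34.82
eef_pos: [0.4598, 0.1482, 0.0276]
tcp_rot: [0.65, 0.76, -0.0, -0.0]
contact_force: [1.0, 0.1, -0.8]
opening: 0.147
```

```bash
python3 -m creep '[0,0,0.04,0,0,0,0.04,0,0,0,0.04,0]'; python3 -m creep '[0,0,0,0,0,0,0,0,0,0,0,0,0,0,0,0,0,0,0,0,0,0,-0.5,0,0,0,-1.5,0,0,0,-3,0,0,0,-4.5,0,0,0,-6,0,0,0,-6,0,0,0,-6,0]' 150; python3 -c "
from h import *
save(imaging.read_camera('wrist'),'w23'); save(imaging.read_camera('top'),'t23',(120,140,420,280),2.6)
s=ctrl.get_state();print(s['eef_pos'],s['tcp_rot'])"
```

```text
time: 35.07
eef_pos: [0.46, 0.1482, 0.0272]
tcp_rot: [0.65, 0.76, -0.0, -0.0]
contact_force: [-2.3, -0.6, 4.9]
opening: 0.146
time: 36.07
eef_pos: [0.4617, 0.1484, 0.1797]
tcp_rot: [0.65, 0.76, 0.002, 0.002]
contact_force: [0.4, -0.0, -1.0]
opening: 0.412
[0.45911847 0.14810811 0.1756203 ] [ 6.49851364e-01  7.60060956e-01 -5.36659218e-04 -5.08825374e-04]
```

View pics/w23.png

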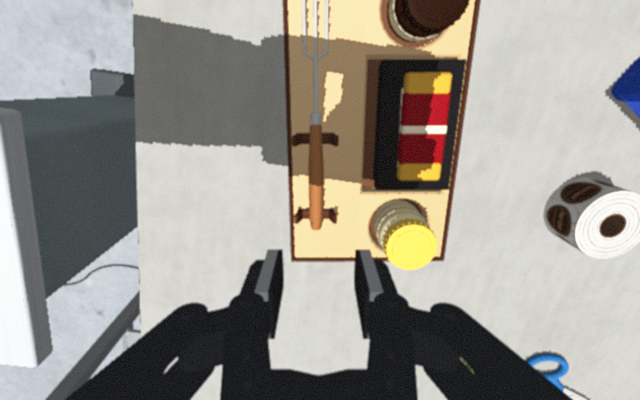

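View pics/t23.png

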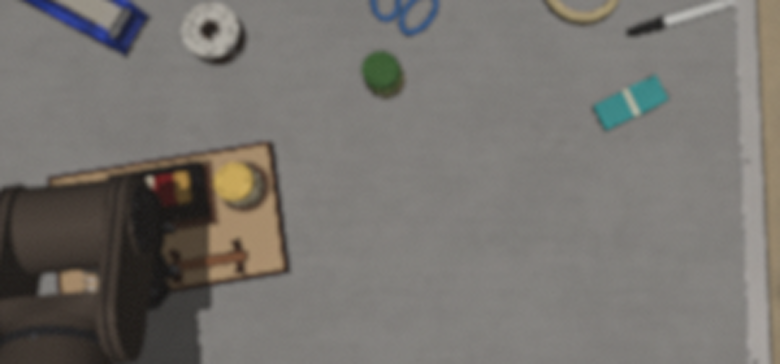

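```bash
python3 -m creep '[0,0,-2,0,-2,2,-4,0,-3,3.5,-5,0,-3,3.5,-5,0,-3,3.5,-5,0,-3,3.5,-5,0,-3,3.5,-5,0,-3,3.5,-5,0]'
python3 - <<'E'
from ov import *
im=imaging.read_camera("wrist"); save(im,"w24"); print(ctrl.get_state()["eef_pos"])
overlay("w24","o24",(.507,.204,9.0,-.0528,-.0465),(180,0,460,200),2.8)
cv2.imwrite("pics/w24c.png",cv2.resize(cv2.imread("pics/w24.png")[0:200,180:460],None,fx=2.8,fy=2.8,interpolation=2))
E
```

```text
time: 36.83
eef_pos: [0.5563, 0.0881, 0.2983]
tcp_rot: [0.65, 0.76, -0.002, -0.002]
contact_force: [-0.9, -0.3, 0.7]
opening: 0.411
[0.5561281  0.08826485 0.29854313]
```

View pics/o24.png

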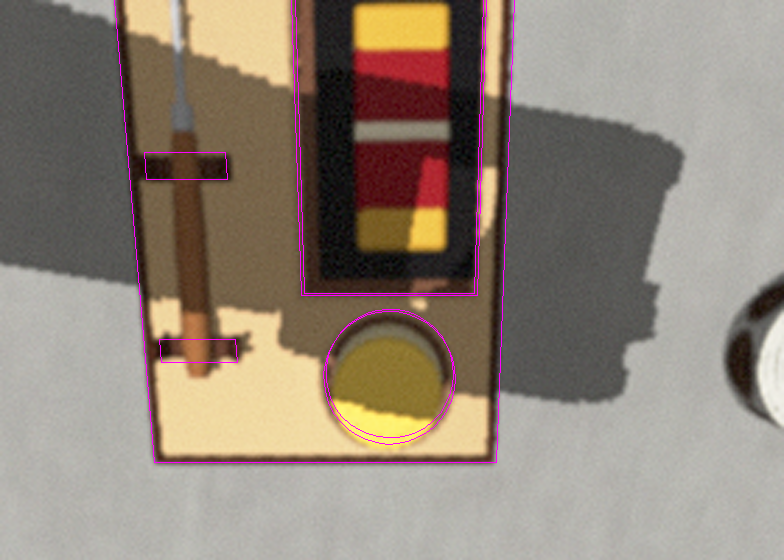

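```bash
python3 - <<'E'
from h import *
c=cam("wrist"); Rm=R.from_euler('z',9,degrees=True).as_matrix()
def f(L,z): return ((proj_plane(c,np.array(L)/2.8-.2+[180,0],z)-[.507,.204,0])@Rm)[:,:2].round(4)
print("carton near corners",f([[322,279],[477,281]],.040), "sides",f([[318,100],[482,100]],.04))
print("bar",f([[356,250],[446,250],[354,5],[449,5]],.052))
print("white lid",f([[389,391]],.068))
print("fork end,start",f([[198,376],[183,130]],.032))
E
python3 -m creep '[4,0,0,0,4,0,0,0,4,0,0,0,4,0,0,0,4,0,0,0]'
python3 - <<'E'
from ov import *
im=imaging.read_camera("wrist"); save(im,"w25")
overlay("w25","o25",(.507,.204,9.0,-.0528,-.0465),(180,0,460,200),2.8)
E
```

```text
carton near corners [[ 0.0023 -0.054 ]
 [ 0.0674 -0.0548]] sides [[0.0024 0.0139]
 [0.0673 0.0139]]
bar [[ 0.0172 -0.0423]
 [ 0.0535 -0.0423]
 [ 0.0175  0.0443]
 [ 0.0529  0.0443]]
white lid [[ 0.0305 -0.0965]]
fork end,start [[-0.0543 -0.0954]
 [-0.0536  0.004 ]]
time: 37.3
eef_pos: [0.5407, 0.1876, 0.3001]
tcp_rot: [0.649, 0.761, -0.001, -0.001]
contact_force: [-0.2, -0.6, -0.1]
opening: 0.414
```

View pics/o25.png

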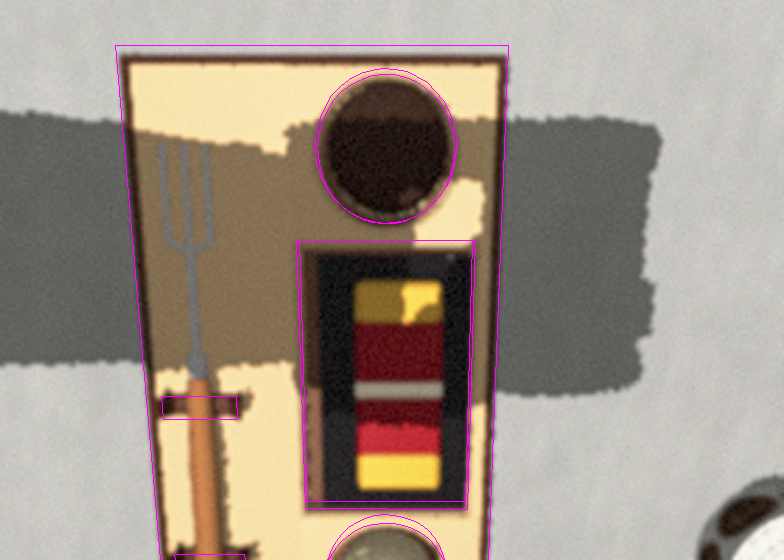

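```bash
python3 -m creep '[0,0,0,0,0,0,0,0]'; python3 -c "
from plant import ctrl
s=ctrl.get_state();print(s['time'],s['contact_force'],ctrl.sign_off())"
```

```text
time: 37.52
eef_pos: [0.5422, 0.1855, 0.3012]
tcp_rot: [0.65, 0.76, -0.0, -0.0]
contact_force: [-0.8, -1.1, -0.5]
opening: 0.411
the job is handed in; nothing more can be done
37.5167 [-0.77809739 -1.0803918  -0.53902729] None
```

I packed the whole set and handed the job in at 37.5 s. It returned no verdict.

My last wrist-camera checks, in the tray's frame (good to about 2 mm):

| Item | x (mm) | y (mm) | Nominal (mm) |
|---|---|---|---|
| Carton | +35 | 0 | (30, 0) |
| White jar | +30.5 | -96.5 | (30, -98) |
| Bar | +35 | +1 | on the carton's centre |
| Fork handle middle | -54 | -46 | clips measured at (-53, -46.5) |

- **Carton:** it sits about 5 mm towards the far side of its nest, inside the 12 mm limit.
- **Dark jar:** it shows centred in the left nest in the overlay picture. I took no coordinates for it.
- **Fork:** the handle points right and it shows in both clips.
- **Heights:** I did not measure these from the pictures. The bar, both jars and the fork were let go only after a contact force of 5–8 N showed at about the expected height. The carton showed no such contact and was let go about 0.1 mm above its expected height.
- **Bystanders:** the gripper never came near the pistachio jar or the sticker roll. In the top picture after the fork was placed, both stood where they were at the start.

The clip position was the one measurement that disagreed. The first top-camera estimate was about 2 to 5 mm off the close-up pictures, so I used the close-ups.

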